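# Bolt the screen cupboard

## Task

The cupboard where freshly coated screens dry has been left with its door ajar. Push the door home against its rubber seal, shoot the barrel bolt across into its keeper as far as it will go, and turn the handle down into the notch so that the door stays locked; leave the jars, tools and frames lying around it where they are.

Things in the scene. Friction and masses are not known exactly. Their poses are not given: they have to be found in the camera images.
- cupboard: Fixed plywood bench cupboard 380 wide, 300 deep, 320 tall. Origin: centre of its underside. x runs along the front, from hinge side to keeper side, y to the back, z up. The shut door's outer face is the plane y = -150 mm. The top board (underside at 302 mm) overhangs that face by 48 mm: an upright gripper cannot work the bolt; lean it back from the door, about 40 degrees from vertical.
- door (a joint): Door angle in rad: 0 shut, growing as the free edge swings out. It stays where it is left, except that over the last 12 mm (at the free edge) a sprung rubber seal pushes it back out: holding it shut at the bolt's handle takes about 8 N. Unless it is held to within about 3 mm of shut at the free edge, the bolt's round nose butts on the keeper.
- bolt (a joint): Travel of the bolt's rod along the door towards the free edge, m: 0 fully drawn. Rod 14 mm thick, 200 long, axis 18 mm in front of the door's outer face; about 2 N of friction, more on the keeper. The nose reaches the keeper at about 10 mm. The handle meets the horn of the notched plate at 49 to 61 mm: that plate is adjustable, its place differs and is not measured, so slide until it stops.
- handle (a joint): Angle of the bolt's handle about the rod in rad: 0 level, standing straight out from the door, positive = turned down; range -0.6 to 1.15, 1.15 when fully down. It stays where it is put (about 0.06 N m of friction).
- knob (a point): Centre of the flat-sided round knob (28 mm across, 24 mm wide along the rod) on the bolt's handle, 50 mm from the rod's axis on a 10 mm stem; 194 mm from the hinge line along the door when the bolt is drawn. A ledge under the stem keeps the handle from going below about 0.2 rad until it is over the 16 mm wide notch; past that stands a horn. Held against the horn it can be turned down.
- keeper_hole (a point): Mouth of the keeper, a steel block 45 mm long and 40 mm high beside the door's free edge, standing out 42 mm from the front; on the bolt's axis when the door is shut, about 1.5 mm of play. The ledge, notch and horn of the plate under the handle stand out 38 mm from the door, the horn rising 12 mm over the rod's axis; the rod's saddles stand out 29 mm.
- squeegee_a_mid (a point): Middle of a wooden squeegee 210 mm long with an amber blade, lying on the print screen; leave alone.
- squeegee_b_mid (a point): Middle of a wooden squeegee 200 mm long, 30 mm high, lying on the bench in front of the cupboard; leave alone.
- frame_mid (a point): Middle of a small wooden screen frame 240 x 190 x 22 mm lying on the bench; leave alone.
- jar_a_mid (a point): Middle of a white ink jar, 80 mm across, 95 mm tall, standing on the cupboard; leave alone.
- jar_b_mid (a point): Middle of a white ink jar, 90 mm across, 85 mm tall, standing on the bench; leave alone.
- coater_mid (a point): Middle of an aluminium emulsion coating trough 250 mm long, 50 mm high, lying on the cupboard; leave alone.
- spatula_mid (a point): Middle of an ink spatula lying on the bench; leave alone.
- tape_mid (a point): Middle of a roll of paper tape 100 mm across, 48 mm high, lying on the bench; leave alone.
- door_edge (a point): Point on the free edge of the door's outer face, 170 mm over the bench, level with the bolt's axis. Its x axis runs along the door away from the hinge, its y axis into the cupboard. The upright hinge line is 302 mm behind it along -x; in cupboard axes the hinge line is at x = -170, y = -150 mm. The door is 300 mm wide, 276 mm high, 18 mm thick.

How it is judged:
On the way:
1. The door is pushed home and the bolt has entered its keeper (value of joint door below 0.02 rad and value of joint bolt above 0.025 m), for 0.05 s.
At the end, for the whole second after the job is handed in: The door is shut (within 0.015 rad), the bolt is across in its keeper (more than 38 mm of travel), its handle is turned down in the notch (more than 0.85 rad), and door, bolt and handle are at rest (value of joint door below 0.015 rad and value of joint bolt above 0.038 m and value of joint handle above 0.85 rad and velocity of joint door between -0.05 and 0.05 rad/s and velocity of joint handle between -0.05 and 0.05 rad/s and velocity of joint bolt between -0.01 and 0.01 m/s); the robot touches nothing.
It fails at once if a squeegee is moved by more than 30 mm (distance of any of squeegee_a_mid, squeegee_b_mid from where it was at the start of the episode above 0.03 m).
It fails at once if an ink jar is moved by more than 30 mm (distance of any of jar_a_mid, jar_b_mid from where it was at the start of the episode above 0.03 m).
It fails at once if the small frame or the coating trough is moved by more than 30 mm (distance of any of frame_mid, coater_mid from where it was at the start of the episode above 0.03 m).
It fails at once if the spatula or the tape roll is moved by more than 30 mm (distance of any of spatula_mid, tape_mid from where it was at the start of the episode above 0.03 m).
It also fails if it takes over 38 s, if anything falls off the work surface, if the arm or the gripper's body presses on something with over 40 N, if the wrist force passes 120 N, or if a joint passes its speed limit or range.

## Robot

A 7-joint arm with a two-finger parallel gripper is mounted at the origin on the work surface. World frame = base frame: x ahead of the robot, y to its left, z up, the work surface at z = 0. Lengths are in m, angles in rad, forces in N, time in s.
With the tool pointing down it reaches from about 0.4 to 0.85 m from the base axis. Payload 4.5 kg.
Tool frame: the origin (TCP) lies midway between the tips of the shut fingers; the grasp point (between the pads) lies 19 mm behind it; z points along the fingers, y is the direction in which the jaws open and shut (so a half turn about z gives the same grasp; the last joint's range is limited). The gripper opens to 85 mm and grips with 20 to 120 N. Pads are 22 mm wide; open, the fingers measure 114 mm over their backs; the gripper's body (76 mm by 85 mm) begins 54 mm behind the grasp point. The pads swing forward as they close: fully open they stand 13 mm farther back than shut.
Start: joints at [1.216, 0.689, -0.195, 1.565, 0.157, 0.902, -0.215], TCP at [0.237, -0.578, 0.231] pointing down, gripper open.
Joint ranges: [-3.01, 3.01], [-0.46, 2.08], [-1.47, 1.51], [0.13, 2.56], [-1, 4.14], [0.04, 2.09], [-2.66, 2.66]. Speed limits (rad/s): [2.57, 2.57, 3.14, 3.14, 3.14, 3.14, 3.14].

## Interface

Orientations are given as a 3x3 rotation matrix whose columns are the frame's x, y, z axes.
In Python, from rig import sense, cams, arm gives the robot as it stands.
- The arm moves only by the tool step_arm, never from a script. Its argument "plan" is a list of rows, each a list of 2 entries, a list of its own where there are three numbers: the shift along the tool's x, y, z in mm, then the turn about the tool's z in rad. A call has 1 to 5 rows; each row shifts and turns the commanded pose from where the row before left it, along the tool's axes as they then stand; what a row does not reach is not made up. A row lasts 1/12 s, in which the tool goes at most 41.7 mm and 7.16 degrees, less where a joint would pass 70% of its speed; a pose out of reach is approached as far as the arm can. A call with a gripper value outside its range is refused whole. "grip" is the gripper command: -1 is shut, 1 is fully open, values between are in proportion, set as the call begins (left out, the last holds). The fingers move at their own pace and stop on an object; "grip_force" is the grip in N (left out, the last holds). Time passes only in rows, so rows that do not move let the fingers close. It gives the time, the measured TCP pose, the force and the opening at its end, in the units of the state.
- sense(): the state, without advancing time (a new reading comes with each control period).
- cams.snapshot(name): name is "side" or "top" or "wrist"; returns a dict with "color" (480x640x3 uint8, red, green, blue), "fovy" (degrees; the focal length in pixels is half the picture's height over the tangent of half this angle, whatever the lens; pixels are square), "cx", "cy" (the principal point, pixels), "origin" and "attitude" of the camera in the world. Camera axes: x right, y up, looking along -z (the intrinsics and any distortion apply to the point x, -y, -z); pixel columns grow to the right and rows downward; lengths in m; the calibration is good to about 2 mm. A picture is of the moment at which its call begins. There is no depth.
- arm.close_job(): hands the job in, once; it reports no verdict.
The state is a dict: "time_s": time; "joint_positions": joint angles; "joint_vel": joint speeds; "joint_efforts": joint torques, N m; "tool_pos": TCP position; "tool_rot": TCP orientation; "ft_force": force on the tool from outside, world axes, zero at the start; "moment": the same for the moment, N m; "grip_width": finger opening in m.
Only numpy, scipy, OpenCV 4.12 (cv2) and the standard library are available. Lean on these libraries where they do the work, as an engineer would, in place of code of your own. Each camera call takes 0.05 s, during which the arm holds its last target. There are 200 camera calls.

## Working session

There is one attempt and no reset: what is moved stays moved. The work goes in short steps, Python scripts to look and compute and a tool call to move; the robot and the scene stay as the last step left them, time stands still between calls to the robot, and variables do not carry over. Pictures are saved under pics/ and viewed, about 8 in all and at most 12, crops included, and the job is handed in when it is done.

Besides the shell and the picture viewer there is one more tool, called after "Request:" in YAML: its name, and indented under it one key for each argument. step_arm: Moves the arm, as the interface text tells. Its arguments: {"type":"object","properties":{"plan":{"type":"array","items":{"type":"array"}},"grip":{"type":"number"},"grip_force":{"type":"number"}},"required":["plan"]}

```bash
mkdir -p pics; cat > h.py <<'E'
import numpy as np, cv2
from rig import sense, cams, arm
def snap(n,f):
    s=cams.snapshot(n); cv2.imwrite('pics/'+f,s['color'][:,:,::-1]); return s
def ray(s,u,v):
    f=240/np.tan(np.radians(s['fovy'])/2)
    k=s.get('distortion')
    d=np.array([(u-s['cx'])/f,-(v-s['cy'])/f,-1]); d=np.array(s['attitude']).reshape(3,3)@d
    return np.array(s['origin']),d
def onz(s,u,v,z):
    o,d=ray(s,u,v); return o+d*(z-o[2])/d[2]
def proj(s,p):
    f=240/np.tan(np.radians(s['fovy'])/2)
    c=np.array(s['attitude']).reshape(3,3).T@(np.array(p)-np.array(s['origin']))
    return s['cx']+f*c[0]/-c[2], s['cy']-f*c[1]/-c[2]
E
python3 - <<'E'
from h import *
for n in('side','top'):
    s=snap(n,n+'0.png'); print(n,{k:v for k,v in s.items() if k!='color'})
a=cv2.imread('pics/side0.png');b=cv2.imread('pics/top0.png')
print(sense())
E
```

```text
side {'fovy': 50.274231916125906, 'cx': 324.5904417729594, 'cy': 237.33343756503854, 'origin': array([ 0.23437509, -0.2274372 ,  1.38720246]), 'attitude': array([[ 0.59165044,  0.76388166, -0.25774905],
       [-0.80619334,  0.56002809, -0.19084244],
       [-0.00143432,  0.32070758,  0.94717717]])}
top {'fovy': 53.6096846539516, 'cx': 325.7207583593541, 'cy': 243.2162223611572, 'origin': array([0.41203619, 0.01207121, 1.40356481]), 'attitude': array([[-0.02100302,  0.99374379, -0.10969114],
       [-0.99956578, -0.01860378,  0.02285068],
       [ 0.02066705,  0.11012345,  0.99370302]])}
{'time_s': 0.1, 'joint_positions': array([ 1.21582546,  0.68989985, -0.19454934,  1.56624339,  0.15730001,
        0.90248892, -0.21515145]), 'joint_vel': array([-0.00091179, -0.00285446, -0.0007676 , -0.00350403, -0.00150249,
        0.00111598,  0.00042706]), 'joint_efforts': array([-4.48666600e-03, -5.40599370e+01, -1.27174158e+00, -1.58984399e+01,
        9.35505785e-03,  4.44474514e-03,  1.22141256e-05]), 'tool_pos': array([ 0.23666115, -0.57783296,  0.23056425]), 'tool_rot': array([[ 9.25357485e-01,  3.79094991e-01, -7.16235650e-04],
       [ 3.79095655e-01, -9.25356302e-01,  1.48299019e-03],
       [-1.00579021e-04, -1.64381789e-03, -9.99998644e-01]]), 'ft_force': array([ 0.34528603,  0.43746845, -0.0365522 ]), 'moment': array([ 0.01409164,  0.04580627, -0.04211929]), 'grip_width': 0.08532658158663622}
```

View pics/side0.png

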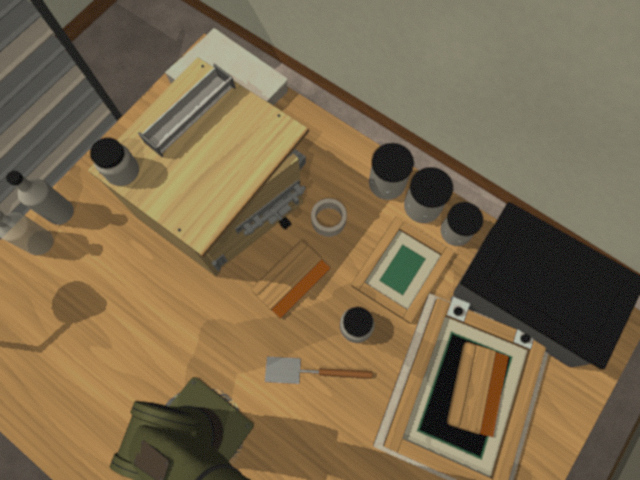

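View pics/top0.png

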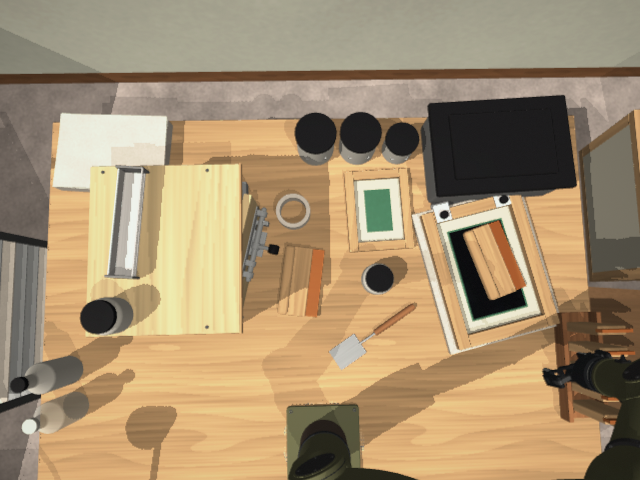

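The top view shows the cupboard top board at about (90..242, 165..333) with its front facing right (world -y). The door is ajar with its free edge at about (268,208), the black knob is at about (273,249), and squeegee_b is at (300,280). In the side view the knob is at (285,223). I'll enlarge the area next.

```bash
python3 - <<'E'
from h import *
a=cv2.imread('pics/top0.png')[150:350,215:345];b=cv2.imread('pics/side0.png')[110:290,190:350]
a=cv2.resize(a,(390,600),interpolation=3);b=cv2.resize(b,(400,450),interpolation=3)
b=cv2.copyMakeBorder(b,0,150,0,0,0)
cv2.imwrite('pics/c1.png',np.hstack([a,b]))
s=cams.snapshot('top')
g=cams.snapshot('side')
for n,S in(('top',s),('side',g)):
    hsv=cv2.cvtColor(S['color'],cv2.COLOR_RGB2HSV)
    if n=='top':
        m=((hsv[...,0]>18)&(hsv[...,0]<32)&(hsv[...,1]>60)&(hsv[...,2]>190)).astype(np.uint8)
        m[:,260:]=0
        m=cv2.morphologyEx(m,cv2.MORPH_OPEN,np.ones((5,5)))
        c=max(cv2.findContours(m,0,2)[0],key=cv2.contourArea)
        print(cv2.minAreaRect(c), cv2.boundingRect(c))
    k=(S['color'].max(2)<40).astype(np.uint8)
    nn,l,st,ce=cv2.connectedComponentsWithStats(k)
    for i in range(1,nn):
        if st[i,4]>15: print(n,st[i],ce[i])
for u,v in((242,165),(242,333),(90,165),(90,333)): print(onz(s,u,v,.32))
E
```

```text
((162.70123291015625, 249.7079620361328), (170.05722045898438, 152.53561401367188), 89.34893798828125) (87, 164, 153, 172)
top [  428    96   148   101 12871] [500.84702043 145.62885557]
top [ 296  113   40   41 1286] [315.47589425 132.9377916 ]
top [ 341  113   40   40 1280] [360.4703125 132.328125 ]
top [386 123  33  32 833] [401.8667467  138.61344538]
top [500 195   8   8  43] [503.41860465 198.79069767]
top [441 211   7   7  39] [443.97435897 214.15384615]
top [ 450  226   75   93 1904] [479.65231092 282.91071429]
top [  0 232  47  15 286] [ 22.04195804 239.18881119]
top [269 245  10   9  74] [273.37837838 248.95945946]
top [367 265  26  26 541] [379.41959335 277.73752311]
top [ 81 300  36  33 905] [ 98.35138122 316.25966851]
top [ 544  350   67   43 1146] [578.31588133 370.10383944]
top [ 596  355   44   44 1413] [618.90870488 377.23708422]
top [ 11 377  18  15 198] [ 19.35353535 383.88888889]
top [  0 394  41  18 267] [ 17.74906367 401.51310861]
top [ 577  398   63   82 2282] [618.08588957 450.91060473]
top [ 289  420   61   60 1895] [321.40369393 448.84643799]
top [336 468  79
[... 218 characters left out ...]
168   41   39 1261] [431.12529738 187.14512292]
side [  7 171  16  14 159] [ 14.50943396 177.62264151]
side [448 203  34  33 868] [464.7062212 218.6843318]
side [  461   203   179   165 15829] [554.00189526 284.30557837]
side [280 218  10  10  69] [284.46376812 222.55072464]
side [344 308  28  28 620] [357.83870968 321.48709677]
side [455 308   7   7  35] [458.         310.82857143]
side [ 420  335   66  121 2549] [448.76579051 404.28324833]
side [522 334   8   8  45] [525.6        337.68888889]
side [ 144  403  104   77 2246] [201.01780944 436.88423865]
[0.71857936 0.17834016 0.32      ]
[0.33281922 0.17898218 0.32      ]
[0.72390999 0.52878378 0.32      ]
[0.3404367  0.51610277 0.32      ]
```

View pics/c1.png

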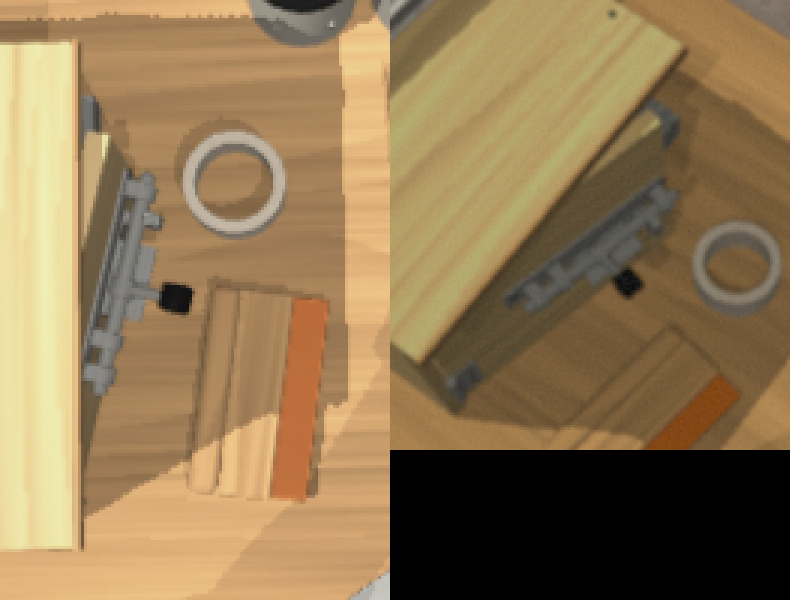

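```bash
cat >> h.py <<'E'
def tri(s,a,g,b):
    o1,d1=ray(s,*a);o2,d2=ray(g,*b)
    A=np.stack([d1,-d2],1);t=np.linalg.lstsq(A,o2-o1,rcond=None)[0]
    p,q=o1+d1*t[0],o2+d2*t[1]; return (p+q)/2,np.linalg.norm(p-q)
E
python3 - <<'E'
from h import *
s=cams.snapshot('top');g=cams.snapshot('side')
print('knob',tri(s,(273.4,249),g,(284.5,222.6)))
# board mask corners by subpixel
for n,S,box in(('top',s,(80,155,250,345)),('side',g,(85,50,312,260))):
    lab=cv2.cvtColor(S['color'],cv2.COLOR_RGB2GRAY)
    pts={'top':[(241,164),(241,333)],'side':[(308,129),(202,254),(202,58)]}[n]
    c=np.array(pts,np.float32).reshape(-1,1,2)
    cv2.cornerSubPix(lab,c,(5,5),(-1,-1),(3,30,.01)); c=c[:,0]; print(n,c)
    for p in c: print(onz(S,*p,.32))
E
```

```text
knob (array([0.53408996, 0.11920441, 0.18347806]), np.float64(0.000412847908225441))
top [[239.70837 163.42621]
 [241.4722  332.56973]]
[0.72241875 0.1836545  0.32      ]
[0.33379609 0.18015892 0.32      ]
side [[307.84634 127.83078]
 [201.16312 254.65155]
 [202.       58.     ]]
[0.72264317 0.18212253 0.32      ]
[0.33367723 0.18088944 0.32      ]
[0.72522928 0.51493692 0.32      ]
```

The knob triangulates to (0.534, 0.119, ~0.175), so the door is about 0.22 rad open. My moves only shift the tool and turn it about its own z axis. The tool can therefore only lean where the reach limit forces it, so I'll test what the arm does at the inner reach limit.

Request:
step_arm:
  plan:
    - [[0,-41,0],0]
    - [[0,-41,0],0]
    - [[0,-41,0],0]
    - [[0,-41,0],0]
    - [[0,-41,0],0]
  grip: 1

```text
time_s: 0.72
tool_pos: [0.1584, -0.3869, 0.2314]
tool_rot: [[0.925, 0.379, 0.0], [0.379, -0.925, -0.0], [0.0, 0.0, -1.0]]
ft_force: [-0.1, 0.1, -0.9]
grip_width: 0.0855
```

Request:
step_arm:
  plan:
    - [[0,-41,0],0]
    - [[0,-41,0],0]
    - [[0,-41,0],0]
    - [[0,-41,0],0]

```text
time_s: 1.05
tool_pos: [0.0963, -0.2355, 0.2316]
tool_rot: [[0.926, 0.379, 0.0], [0.379, -0.926, -0.001], [0.0, 0.001, -1.0]]
ft_force: [4.1, 6.0, -24.1]
grip_width: 0.0856
```

```bash
python3 -c "
from h import *
s=sense();np.set_printoptions(precision=3,suppress=True)
for k,v in s.items():print(k,v)"
```

```text
time_s 1.05
joint_positions [ 1.163  0.255 -0.215  2.561  0.165  0.335 -0.384]
joint_vel [-0.069 -0.602 -0.067  0.319 -0.351  0.989 -0.299]
joint_efforts [  2.076 -19.313   0.389  -8.177   0.033   0.75    0.436]
tool_pos [ 0.096 -0.236  0.232]
tool_rot [[ 0.926  0.379  0.   ]
 [ 0.379 -0.926 -0.001]
 [ 0.     0.001 -1.   ]]
ft_force [  4.062   5.956 -24.058]
moment [-0.82  -0.969  0.068]
grip_width 0.08557581500890352
```

Request:
step_arm:
  plan:
    - [[0,-20,0],0]

```text
time_s: 1.13
tool_pos: [0.0954, -0.229, 0.2314]
tool_rot: [[0.924, 0.381, -0.007], [0.381, -0.924, 0.014], [-0.001, -0.016, -1.0]]
ft_force: [1.0, -0.9, -0.1]
grip_width: 0.0854
```

Request:
step_arm:
  plan:
    - [[0,-20,0],0]
    - [[0,-20,0],0]

```text
time_s: 1.3
tool_pos: [0.0894, -0.2088, 0.2283]
tool_rot: [[0.922, 0.387, -0.029], [0.388, -0.919, 0.068], [-0.0, -0.074, -0.997]]
ft_force: [0.3, -0.3, 0.1]
grip_width: 0.0854
```

```bash
python3 -c "
from h import *
s=sense();np.set_printoptions(precision=3,suppress=True)
for k,v in s.items():print(k,v)"
```

```text
time_s 1.3
joint_positions [ 1.55   0.316 -0.771  2.558  0.44   0.462 -0.78 ]
joint_vel [ 1.48   0.366 -2.223  0.004  0.921  0.618 -1.486]
joint_efforts [ -7.542 -26.129   2.069  -6.664  -0.929  -0.514   1.536]
tool_pos [ 0.089 -0.209  0.228]
tool_rot [[ 0.922  0.387 -0.029]
 [ 0.388 -0.919  0.068]
 [-0.    -0.074 -0.997]]
ft_force [ 0.26  -0.326  0.121]
moment [-0.052 -0.022 -0.008]
grip_width 0.08541245780367221
```

Request:
step_arm:
  plan:
    - [[-35,-18,0],0]
    - [[-35,-18,0],0]
    - [[0,-20,0],0]

```text
time_s: 1.55
tool_pos: [0.0552, -0.195, 0.232]
tool_rot: [[0.92, 0.389, -0.049], [0.392, -0.913, 0.117], [0.0, -0.127, -0.992]]
ft_force: [-0.0, -0.0, -1.3]
grip_width: 0.0851
```

```bash
cat > st.py <<'E'
from h import *
s=sense();np.set_printoptions(precision=3,suppress=True)
for k in('time_s','joint_positions','tool_pos','tool_rot','ft_force','grip_width'):print(k,s[k])
E
python3 st.py
```

```text
time_s 1.55
joint_positions [ 1.955  0.43  -1.267  2.56   0.598  0.657 -0.992]
tool_pos [ 0.055 -0.195  0.232]
tool_rot [[ 0.92   0.389 -0.049]
 [ 0.392 -0.913  0.117]
 [ 0.    -0.127 -0.992]]
ft_force [-0.044 -0.034 -1.344]
grip_width 0.08510250616355852
```

Request:
step_arm:
  plan:
    - [[0,-40,0],0]
    - [[0,-40,0],0]
    - [[0,-40,0],0]

```text
time_s: 1.8
tool_pos: [0.0301, -0.1492, 0.2732]
tool_rot: [[0.918, 0.394, -0.053], [0.397, -0.907, 0.138], [0.007, -0.147, -0.989]]
ft_force: [-1.7, 0.6, 0.8]
grip_width: 0.0856
```

```bash
python3 st.py
```

```text
time_s 1.8
joint_positions [ 2.315  0.244 -1.47   2.56   0.288  0.719 -0.564]
tool_pos [ 0.03  -0.149  0.273]
tool_rot [[ 0.918  0.394 -0.053]
 [ 0.397 -0.907  0.138]
 [ 0.007 -0.147 -0.989]]
ft_force [-1.666  0.552  0.753]
grip_width 0.08561335997498018
```

The tool leans when the arm is forced against its limit, but on this side it comes too close to the base. On the +y side, overreaching outwards should lean it towards +y, which is the lean I need. I'll go round the front, high up.

```bash
cat > w.py <<'E'
import sys
from h import *
s=sense();R=np.array(s['tool_rot']);p=np.array(s['tool_pos'])
np.set_printoptions(precision=2,suppress=True)
q=p
for a in sys.argv[1:]:
    t=np.array(eval(a)); d=(R.T@(t-q))*1e3; n=int(np.ceil(np.linalg.norm(d)/40)); print(t,'tot',d,'n',n,'per',d/max(n,1)); q=t
E
python3 w.py "(.2,-.33,.45)" "(.42,-.2,.5)" "(.42,.1,.5)" "(.15,.45,.5)" "(0,.55,.55)"
```

```text
[ 0.2  -0.33  0.45] tot [  85.23  204.96 -208.66] n 8 per [ 10.65  25.62 -26.08]
[ 0.42 -0.2   0.5 ] tot [253.86 -38.69 -43.12] n 7 per [36.27 -5.53 -6.16]
[0.42 0.1  0.5 ] tot [ 119.16 -272.21   41.27] n 8 per [ 14.89 -34.03   5.16]
[0.15 0.45 0.5 ] tot [-108.76 -423.89   62.33] n 12 per [ -9.06 -35.32   5.19]
[0.   0.55 0.55] tot [ -97.61 -157.16  -27.82] n 5 per [-19.52 -31.43  -5.56]
```

Request:
step_arm:
  plan:
    - [[11,26,-26],0]
    - [[11,26,-26],0]
    - [[11,26,-26],0]
    - [[11,26,-26],0]
    - [[11,26,-26],0]

```text
time_s: 2.22
tool_pos: [0.1386, -0.2655, 0.3841]
tool_rot: [[0.92, 0.389, -0.056], [0.393, -0.91, 0.134], [0.001, -0.145, -0.989]]
ft_force: [0.3, -1.1, -0.8]
grip_width: 0.0853
```

Request:
step_arm:
  plan:
    - [[11,26,-26],0]
    - [[11,26,-26],0]
    - [[36,-6,-6],0]
    - [[36,-6,-6],0]
    - [[36,-6,-6],0]

```text
time_s: 2.63
tool_pos: [0.2761, -0.253, 0.4478]
tool_rot: [[0.92, 0.389, -0.054], [0.393, -0.91, 0.135], [0.003, -0.146, -0.989]]
ft_force: [-0.2, -0.2, 0.2]
grip_width: 0.0853
```

Request:
step_arm:
  plan:
    - [[36,-6,-6],0]
    - [[36,-6,-6],0]
    - [[36,-6,-6],0]
    - [[36,-6,-6],0]
    - [[15,-34,5],0]

```text
time_s: 3.05
tool_pos: [0.4043, -0.1419, 0.4753]
tool_rot: [[0.921, 0.388, -0.049], [0.391, -0.91, 0.138], [0.009, -0.146, -0.989]]
ft_force: [0.4, -0.3, 1.5]
grip_width: 0.0852
```

Request:
step_arm:
  plan:
    - [[15,-34,5],0]
    - [[15,-34,5],0]
    - [[15,-34,5],0]
    - [[15,-34,5],0]
    - [[15,-34,5],0]

```text
time_s: 3.47
tool_pos: [0.4, 0.0483, 0.4753]
tool_rot: [[0.919, 0.39, -0.055], [0.394, -0.909, 0.134], [0.003, -0.145, -0.989]]
ft_force: [1.5, 0.5, 0.4]
grip_width: 0.0856
```

```bash
python3 st.py; python3 w.py  "(.42,.1,.5)" "(.15,.45,.5)" "(0,.55,.55)"
```

```text
time_s 3.4667
joint_positions [ 0.778  0.315 -1.234  1.676  0.155  1.353 -1.639]
tool_pos [0.4   0.048 0.475]
tool_rot [[ 0.919  0.39  -0.055]
 [ 0.394 -0.909  0.134]
 [ 0.003 -0.145 -0.989]]
ft_force [1.486 0.495 0.413]
grip_width 0.08556624763671913
[0.42 0.1  0.5 ] tot [ 38.84 -42.75 -18.55] n 2 per [ 19.42 -21.38  -9.28]
[0.15 0.45 0.5 ] tot [-110.45 -423.55   61.68] n 12 per [ -9.2  -35.3    5.14]
[0.   0.55 0.55] tot [ -98.4  -156.65  -27.88] n 5 per [-19.68 -31.33  -5.58]
```

Request:
step_arm:
  plan:
    - [[-9,-37,-4],0]
    - [[-9,-37,-4],0]
    - [[-9,-37,0],0]
    - [[-9,-37,0],0]
    - [[-9,-37,0],0]

```text
time_s: 3.88
tool_pos: [0.2857, 0.1975, 0.5102]
tool_rot: [[0.919, 0.39, -0.054], [0.394, -0.909, 0.134], [0.003, -0.145, -0.989]]
ft_force: [1.5, 0.2, -0.2]
grip_width: 0.0857
```

Request:
step_arm:
  plan:
    - [[-9,-37,0],0]
    - [[-9,-37,0],0]
    - [[-9,-37,0],0]
    - [[-9,-37,0],0]
    - [[-20,-31,0],0]

```text
time_s: 4.3
tool_pos: [0.1655, 0.3385, 0.5365]
tool_rot: [[0.919, 0.389, -0.055], [0.393, -0.909, 0.137], [0.004, -0.147, -0.989]]
ft_force: [0.2, 1.1, 0.7]
grip_width: 0.0854
```

Request:
step_arm:
  plan:
    - [[-20,-31,0],0]
    - [[-20,-31,0],0]
    - [[-20,-31,0],0]
    - [[-20,-31,0],0]
    - [[-20,-31,0],0]

```text
time_s: 4.72
tool_pos: [0.0873, 0.3916, 0.5414]
tool_rot: [[0.918, 0.392, -0.056], [0.396, -0.91, 0.118], [-0.004, -0.131, -0.991]]
ft_force: [-0.0, 0.6, -0.2]
grip_width: 0.0853
```

```bash
python3 st.py
```

```text
time_s 4.7167
joint_positions [-0.585  0.09  -0.904  1.614  0.005  1.358 -2.648]
tool_pos [0.087 0.392 0.541]
tool_rot [[ 0.918  0.392 -0.056]
 [ 0.396 -0.91   0.118]
 [-0.004 -0.131 -0.991]]
ft_force [-0.049  0.639 -0.188]
grip_width 0.08534406110812698
```

Request:
step_arm:
  plan:
    - [[0,0,-10],0.12]
    - [[0,0,-10],0.12]
    - [[0,0,-10],0.12]
    - [[0,0,-10],0.12]
    - [[0,0,-10],0.12]

```text
time_s: 5.13
tool_pos: [0.0932, 0.3941, 0.5361]
tool_rot: [[0.947, 0.319, -0.041], [0.322, -0.943, 0.083], [-0.012, -0.092, -0.996]]
ft_force: [0.5, -0.2, 0.5]
grip_width: 0.0852
```

Request:
step_arm:
  plan:
    - [[0,0,0],0.12]
    - [[0,0,0],0.12]
    - [[0,0,0],0.12]
    - [[0,0,0],0.12]
    - [[0,0,0],0.12]

```text
time_s: 5.55
tool_pos: [0.0989, 0.3979, 0.5266]
tool_rot: [[0.984, 0.173, -0.05], [0.175, -0.983, 0.058], [-0.039, -0.065, -0.997]]
ft_force: [-0.6, 0.9, -0.2]
grip_width: 0.0854
```

Request:
step_arm:
  plan:
    - [[0,0,0],0.12]
    - [[0,0,0],0.12]
    - [[0,0,0],0.12]
    - [[0,0,0],0.12]
    - [[0,0,0],0.12]

```text
time_s: 5.97
tool_pos: [0.1038, 0.4059, 0.5181]
tool_rot: [[0.956, -0.287, -0.066], [-0.285, -0.958, 0.037], [-0.074, -0.016, -0.997]]
ft_force: [-0.3, 0.4, -0.1]
grip_width: 0.0853
```

```bash
python3 st.py; python3 w.py "(0,.45,.6)" "(0,.7,.6)"
```

```text
time_s 5.9667
joint_positions [-2.338  0.383  1.511  1.637 -0.457  1.507 -2.654]
tool_pos [0.104 0.406 0.518]
tool_rot [[ 0.956 -0.287 -0.066]
 [-0.285 -0.958  0.037]
 [-0.074 -0.016 -0.997]]
ft_force [-0.306  0.432 -0.077]
grip_width 0.08530712878497095
[0.   0.45 0.6 ] tot [-117.81  -13.8   -73.17] n 4 per [-29.45  -3.45 -18.29]
[0.  0.7 0.6] tot [ -71.3  -239.44    9.22] n 7 per [-10.19 -34.21   1.32]
```

Request:
step_arm:
  plan:
    - [[0,0,0],-0.124]
    - [[0,0,0],-0.124]
    - [[0,0,0],-0.124]
    - [[0,0,0],-0.124]
    - [[0,0,0],-0.124]

```text
time_s: 6.38
tool_pos: [0.1081, 0.4046, 0.5183]
tool_rot: [[0.945, 0.322, -0.064], [0.325, -0.945, 0.038], [-0.048, -0.057, -0.997]]
ft_force: [0.5, -0.3, -0.7]
grip_width: 0.0853
```

Request:
step_arm:
  plan:
    - [[0,0,0],-0.124]
    - [[0,0,0],-0.124]
    - [[0,0,0],-0.124]
    - [[0,0,0],-0.124]
    - [[0,0,0],-0.124]

```text
time_s: 6.8
tool_pos: [0.1081, 0.4045, 0.5184]
tool_rot: [[0.582, 0.811, -0.065], [0.813, -0.58, 0.039], [-0.006, -0.075, -0.997]]
ft_force: [-1.2, -0.1, 0.2]
grip_width: 0.0852
```

Request:
step_arm:
  plan:
    - [[0,0,0],-0.124]
    - [[0,0,0],-0.124]
    - [[0,0,0],-0.124]
    - [[0,0,0],-0.124]
    - [[0,0,0],-0.124]

```text
time_s: 7.22
tool_pos: [0.1081, 0.4045, 0.5184]
tool_rot: [[0.002, 0.998, -0.065], [0.999, 0.0, 0.038], [0.038, -0.065, -0.997]]
ft_force: [-0.3, -0.8, 0.3]
grip_width: 0.0856
```

```bash
python3 st.py; python3 w.py "(0.05,.55,.6)" "(0.05,.75,.6)"
```

```text
time_s 7.2167
joint_positions [-2.111  0.168  0.94   1.633 -0.213  1.402 -1.145]
tool_pos [0.108 0.405 0.518]
tool_rot [[ 0.002  0.998 -0.065]
 [ 0.999  0.     0.038]
 [ 0.038 -0.065 -0.997]]
ft_force [-0.32  -0.771  0.288]
grip_width 0.08564846797061869
[0.05 0.55 0.6 ] tot [148.35 -63.26 -72.02] n 5 per [ 29.67 -12.65 -14.4 ]
[0.05 0.75 0.6 ] tot [199.85   0.     7.69] n 5 per [39.97  0.    1.54]
```

Request:
step_arm:
  plan:
    - [[40,0,-8],0]
    - [[40,0,-8],0]
    - [[40,0,-8],0]
    - [[40,0,-8],0]
    - [[40,0,-8],0]

```text
time_s: 7.63
tool_pos: [0.1119, 0.6047, 0.5658]
tool_rot: [[0.007, 0.998, -0.065], [0.999, -0.005, 0.038], [0.037, -0.065, -0.997]]
ft_force: [-0.0, 1.5, 1.7]
grip_width: 0.0859
```

Request:
step_arm:
  plan:
    - [[41,0,0],0]
    - [[41,0,0],0]
    - [[41,0,0],0]
    - [[41,0,0],0]
    - [[41,0,0],0]

```text
time_s: 8.05
tool_pos: [0.0894, 0.7336, 0.5564]
tool_rot: [[-0.03, 0.993, -0.113], [0.998, 0.036, 0.05], [0.053, -0.111, -0.992]]
ft_force: [-3.7, 2.0, -1.9]
grip_width: 0.0854
```

```bash
python3 st.py
```

```text
time_s 8.05
joint_positions [-1.502  0.897  0.681  0.173 -0.747  2.074 -1.411]
tool_pos [0.089 0.734 0.556]
tool_rot [[-0.03   0.993 -0.113]
 [ 0.998  0.036  0.05 ]
 [ 0.053 -0.111 -0.992]]
ft_force [-3.748  1.993 -1.867]
grip_width 0.08539968083258016
```

Request:
step_arm:
  plan:
    - [[41,0,0],0]
    - [[41,0,0],0]
    - [[41,0,0],0]
    - [[41,0,0],0]
    - [[41,0,0],0]

```text
time_s: 8.47
tool_pos: [0.0876, 0.7467, 0.5325]
tool_rot: [[0.01, 0.998, -0.061], [1.0, -0.008, 0.027], [0.027, -0.061, -0.998]]
ft_force: [0.4, -0.0, 0.1]
grip_width: 0.0852
```

```bash
python3 st.py
```

```text
time_s 8.4667
joint_positions [-1.523  0.958  0.997  0.135 -1.     2.089 -1.438]
tool_pos [0.088 0.747 0.532]
tool_rot [[ 0.01   0.998 -0.061]
 [ 1.    -0.008  0.027]
 [ 0.027 -0.061 -0.998]]
ft_force [ 0.393 -0.005  0.075]
grip_width 0.08516929050149616
```

Request:
step_arm:
  plan:
    - [[28,0,-30],0]
    - [[28,0,-30],0]
    - [[28,0,-30],0]
    - [[28,0,-30],0]
    - [[28,0,-30],0]

```text
time_s: 8.88
tool_pos: [0.0792, 0.7271, 0.6012]
tool_rot: [[0.016, 0.999, -0.049], [0.993, -0.01, 0.118], [0.118, -0.051, -0.992]]
ft_force: [0.8, -0.6, -0.4]
grip_width: 0.0857
```

```bash
python3 st.py
```

```text
time_s 8.8833
joint_positions [-1.538  0.866  1.007  0.135 -1.     2.089 -1.453]
tool_pos [0.079 0.727 0.601]
tool_rot [[ 0.016  0.999 -0.049]
 [ 0.993 -0.01   0.118]
 [ 0.118 -0.051 -0.992]]
ft_force [ 0.782 -0.558 -0.391]
grip_width 0.08565949921073306
```

Request:
step_arm:
  plan:
    - [[0,0,-41],0]
    - [[0,0,-41],0]
    - [[0,0,-41],0]
    - [[0,0,-41],0]
    - [[0,0,-41],0]

```text
time_s: 9.3
tool_pos: [0.0823, 0.6772, 0.7134]
tool_rot: [[0.024, 0.999, -0.037], [0.962, -0.013, 0.274], [0.273, -0.042, -0.961]]
ft_force: [0.2, -0.6, 0.7]
grip_width: 0.0855
```

Request:
step_arm:
  plan:
    - [[0,0,-41],0]
    - [[0,0,-41],0]
    - [[0,0,-41],0]
    - [[0,0,-41],0]
    - [[0,0,-41],0]

```text
time_s: 9.72
tool_pos: [0.0839, 0.6101, 0.8165]
tool_rot: [[0.029, 0.999, -0.025], [0.906, -0.016, 0.422], [0.422, -0.035, -0.906]]
ft_force: [0.2, -0.1, 0.2]
grip_width: 0.0857
```

```bash
python3 st.py
```

```text
time_s 9.7167
joint_positions [-1.53   0.548  1.021  0.135 -1.     2.089 -1.454]
tool_pos [0.084 0.61  0.816]
tool_rot [[ 0.029  0.999 -0.025]
 [ 0.906 -0.016  0.422]
 [ 0.422 -0.035 -0.906]]
ft_force [ 0.249 -0.098  0.226]
grip_width 0.085689386596469
```

That works: the lean is 25° towards +y. I'll keep going to about 40°.

Request:
step_arm:
  plan:
    - [[0,0,-41],0]
    - [[0,0,-41],0]
    - [[0,0,-41],0]
    - [[0,0,-41],0]
    - [[0,0,-41],0]

```text
time_s: 10.13
tool_pos: [0.0845, 0.5275, 0.9076]
tool_rot: [[0.032, 0.999, -0.012], [0.828, -0.019, 0.56], [0.56, -0.028, -0.828]]
ft_force: [-0.7, -0.1, -0.1]
grip_width: 0.0856
```

Request:
step_arm:
  plan:
    - [[0,0,-41],0]
    - [[0,0,-41],0]
    - [[0,0,-41],0]

```text
time_s: 10.38
tool_pos: [0.0846, 0.4713, 0.9556]
tool_rot: [[0.032, 0.999, -0.005], [0.771, -0.022, 0.636], [0.636, -0.024, -0.771]]
ft_force: [-1.0, 0.3, -0.1]
grip_width: 0.0859
```

```bash
python3 st.py; python3 w.py "(.15,.45,.7)" "(.3,.1,.6)" "(.5,-.05,.5)"  "(.53,.0,.35)"
```

```text
time_s 10.3833
joint_positions [-1.519  0.294  1.026  0.135 -1.     2.089 -1.452]
tool_pos [0.085 0.471 0.956]
tool_rot [[ 0.032  0.999 -0.005]
 [ 0.771 -0.022  0.636]
 [ 0.636 -0.024 -0.771]]
ft_force [-0.975  0.343 -0.138]
grip_width 0.0859316282305824
[0.15 0.45 0.7 ] tot [-176.82   72.02  183.31] n 7 per [-25.26  10.29  26.19]
[0.3 0.1 0.6] tot [-328.59  160.08 -146.3 ] n 10 per [-32.86  16.01 -14.63]
[ 0.5  -0.05  0.5 ] tot [-172.75  205.63  -19.26] n 7 per [-24.68  29.38  -2.75]
[0.53 0.   0.35] tot [-55.86  32.52 147.38] n 5 per [-11.17   6.5   29.48]
```

Request:
step_arm:
  plan:
    - [[-25,10,26],0]
    - [[-25,10,26],0]
    - [[-25,10,26],0]
    - [[-25,10,26],0]
    - [[-25,10,26],0]

```text
time_s: 10.8
tool_pos: [0.0774, 0.4706, 0.9361]
tool_rot: [[0.069, 0.998, -0.007], [0.734, -0.047, 0.678], [0.676, -0.052, -0.735]]
ft_force: [-1.0, -0.8, 0.6]
grip_width: 0.0853
```

Request:
step_arm:
  plan:
    - [[-33,16,-10],0]
    - [[-33,16,-10],0]
    - [[-33,16,-10],0]
    - [[-33,16,-10],0]
    - [[-33,16,-10],0]

```text
time_s: 11.22
tool_pos: [0.126, 0.3877, 0.9367]
tool_rot: [[0.046, 0.998, -0.046], [0.761, -0.005, 0.648], [0.647, -0.065, -0.76]]
ft_force: [-3.4, 1.1, 1.0]
grip_width: 0.0855
```

```bash
python3 st.py; python3 w.py "(.3,.1,.6)" "(.5,-.05,.5)"  "(.53,.0,.35)"
```

```text
time_s 11.2167
joint_positions [-2.549 -0.008  1.507  0.623 -0.389  1.884 -1.311]
tool_pos [0.126 0.388 0.937]
tool_rot [[ 0.046  0.998 -0.046]
 [ 0.761 -0.005  0.648]
 [ 0.647 -0.065 -0.76 ]]
ft_force [-3.44   1.126  0.969]
grip_width 0.08546997983371755
[0.3 0.1 0.6] tot [-428.83  196.8    61.42] n 12 per [-35.74  16.4    5.12]
[ 0.5  -0.05  0.5 ] tot [-169.74  206.79  -30.45] n 7 per [-24.25  29.54  -4.35]
[0.53 0.   0.35] tot [-57.54  39.41 145.04] n 5 per [-11.51   7.88  29.01]
```

Request:
step_arm:
  plan:
    - [[-36,16,5],0]
    - [[-36,16,5],0]
    - [[-36,16,5],0]
    - [[-36,16,5],0]
    - [[-36,16,5],0]

```text
time_s: 11.63
tool_pos: [0.1873, 0.3329, 0.8567]
tool_rot: [[0.114, 0.992, -0.056], [0.777, -0.054, 0.627], [0.619, -0.115, -0.777]]
ft_force: [3.7, 0.8, -2.0]
grip_width: 0.0855
```

```bash
python3 st.py; python3 w.py "(.3,.1,.6)" "(.5,-.05,.5)"  "(.53,.0,.35)"
```

```text
time_s 11.6333
joint_positions [-2.081 -0.247  0.756  1.02  -0.065  1.661 -1.406]
tool_pos [0.187 0.333 0.857]
tool_rot [[ 0.114  0.992 -0.056]
 [ 0.777 -0.054  0.627]
 [ 0.619 -0.115 -0.777]]
ft_force [ 3.713  0.776 -2.005]
grip_width 0.08551790460884033
[0.3 0.1 0.6] tot [-326.99  153.8    47.28] n 10 per [-32.7   15.38   4.73]
[ 0.5  -0.05  0.5 ] tot [-155.67  217.98  -27.42] n 7 per [-22.24  31.14  -3.92]
[0.53 0.   0.35] tot [-50.51  44.26 146.25] n 5 per [-10.1    8.85  29.25]
```

Request:
step_arm:
  plan:
    - [[-30,25,5],0]
    - [[-30,25,5],0]
    - [[-30,25,5],0]
    - [[-30,25,5],0]
    - [[-30,25,5],0]

```text
time_s: 12.05
tool_pos: [0.2941, 0.2215, 0.7291]
tool_rot: [[0.117, 0.991, -0.06], [0.776, -0.054, 0.629], [0.62, -0.12, -0.775]]
ft_force: [1.0, 1.3, 0.3]
grip_width: 0.0857
```

```bash
python3 st.py; python3 w.py "(.4,.05,.6)" "(.5,-.05,.5)"  "(.53,.0,.35)"
```

```text
time_s 12.05
joint_positions [-1.914 -0.452  0.885  1.412 -0.067  1.471 -1.09 ]
tool_pos [0.294 0.222 0.729]
tool_rot [[ 0.117  0.991 -0.06 ]
 [ 0.776 -0.054  0.629]
 [ 0.62  -0.12  -0.775]]
ft_force [0.962 1.311 0.274]
grip_width 0.08570476178548835
[0.4  0.05 0.6 ] tot [-200.7   129.63  -14.15] n 6 per [-33.45  21.61  -2.36]
[ 0.5  -0.05  0.5 ] tot [-127.9   116.48    8.65] n 5 per [-25.58  23.3    1.73]
[0.53 0.   0.35] tot [-50.75  45.04 145.93] n 5 per [-10.15   9.01  29.19]
```

Request:
step_arm:
  plan:
    - [[-33,22,-2],0]
    - [[-33,22,-2],0]
    - [[-33,22,-2],0]
    - [[-33,22,-2],0]

```text
time_s: 12.38
tool_pos: [0.3662, 0.1086, 0.6434]
tool_rot: [[0.119, 0.991, -0.057], [0.776, -0.057, 0.628], [0.619, -0.119, -0.776]]
ft_force: [1.0, 0.6, -0.1]
grip_width: 0.0855
```

```bash
python3 st.py; python3 w.py "(.4,.05,.6)" "(.5,-.05,.5)"  "(.53,.0,.35)"
```

```text
time_s 12.3833
joint_positions [-1.785 -0.451  1.258  1.527 -0.191  1.47  -0.602]
tool_pos [0.366 0.109 0.643]
tool_rot [[ 0.119  0.991 -0.057]
 [ 0.776 -0.057  0.628]
 [ 0.619 -0.119 -0.776]]
ft_force [ 0.952  0.554 -0.125]
grip_width 0.08546618109239659
[0.4  0.05 0.6 ] tot [-68.31  42.06  -5.04] n 3 per [-22.77  14.02  -1.68]
[ 0.5  -0.05  0.5 ] tot [-127.62  116.74    9.21] n 5 per [-25.52  23.35   1.84]
[0.53 0.   0.35] tot [-50.46  44.68 146.14] n 5 per [-10.09   8.94  29.23]
```

Request:
step_arm:
  plan:
    - [[-24,22,8],0]
    - [[-24,22,8],0]
    - [[-24,22,8],0]
    - [[-24,22,8],0]

```text
time_s: 12.72
tool_pos: [0.4046, 0.0644, 0.562]
tool_rot: [[0.113, 0.993, -0.026], [0.786, -0.073, 0.614], [0.608, -0.09, -0.789]]
ft_force: [0.1, 0.0, 0.2]
grip_width: 0.0856
```

```bash
python3 st.py; python3 w.py "(.5,-.02,.5)"  "(.53,.0,.35)"
```

```text
time_s 12.7167
joint_positions [-1.83  -0.457  1.509  1.651 -0.188  1.348 -0.365]
tool_pos [0.405 0.064 0.562]
tool_rot [[ 0.113  0.993 -0.026]
 [ 0.786 -0.073  0.614]
 [ 0.608 -0.09  -0.789]]
ft_force [0.051 0.041 0.193]
grip_width 0.08562597249769464
[ 0.5  -0.02  0.5 ] tot [-93.27 106.5   -5.5 ] n 4 per [-23.32  26.63  -1.38]
[0.53 0.   0.35] tot [-72.13  41.87 129.78] n 4 per [-18.03  10.47  32.45]
```

The lean is right, but the elbow has jammed on the j2/j3 limits. I'll fit a quick kinematic model from the logged poses to plan a way out.

```bash
cat > kin.py <<'E'
import numpy as np, itertools
from scipy.optimize import least_squares
from scipy.spatial.transform import Rotation as Rn
D=[([1.21582546,.68989985,-.19454934,1.56624339,.15730001,.90248892,-.21515145],[.23666,-.57783,.23056],[-.0007,.0015,-1],[.379,-.925,-.0016]),
([1.955,.43,-1.267,2.56,.598,.657,-.992],[.055,-.195,.232],[-.049,.117,-.992],[.389,-.913,-.127]),
([2.315,.244,-1.47,2.56,.288,.719,-.564],[.03,-.149,.273],[-.053,.138,-.989],[.394,-.907,-.147]),
([.778,.315,-1.234,1.676,.155,1.353,-1.639],[.4,.048,.475],[-.055,.134,-.989],[.39,-.909,-.145]),
([-2.111,.168,.94,1.633,-.213,1.402,-1.145],[.108,.405,.518],[-.065,.038,-.997],[.998,0,-.065]),
([-1.519,.294,1.026,.135,-1,2.089,-1.452],[.085,.471,.956],[-.005,.636,-.771],[.999,-.022,-.024]),
([-1.914,-.452,.885,1.412,-.067,1.471,-1.09],[.294,.222,.729],[-.06,.629,-.775],[.991,-.054,-.12]),
([-1.83,-.457,1.509,1.651,-.188,1.348,-.365],[.405,.064,.562],[-.026,.614,-.789],[.993,-.073,-.09])]
LO=np.array([-3.01,-.46,-1.47,.13,-1,.04,-2.66]);HI=np.array([3.01,2.08,1.51,2.56,4.14,2.09,2.66])
P0=None;S=None
def fk(q,P,S):
    M=[Rn.from_euler('zyzyzyz'[i],S[i]*q[i]+P[4+i]).as_matrix() for i in range(7)]
    R1=M[0]@M[1];R2=R1@M[2]@M[3];R3=R2@M[4]@M[5]
    e=P[11:16]
    z=np.array([0,0,1.]);x=np.array([1.,0,0])
    p=P[0]*z+R1@(P[1]*z+e[0]*x)+R2@(P[2]*z+e[1]*x)+R3@(P[3]*z+e[2]*x)
    return p,R3@M[6]
if __name__=='__main__':
    best=None
    for s in itertools.product((1,-1),repeat=4):
      S=[s[0],1,s[1],1,s[2],1,s[3]]
      for o5 in(0,np.pi/2,-np.pi/2,np.pi):
        def f(v):
            P=np.r_[v[:4],v[4],0,0,0,0,0,v[5],0,0,v[6],0,0]
            r=[]
            for q,p,zz,yy in D:
                a,R=fk(q,P,S); r+=list(a-p)+list(.3*(R[:,2]-zz))+list(.3*(R[:,1]-yy))
            return np.array(r)
        o=least_squares(f,[.35,.42,.4,.25,0,o5,0])
        if best is None or o.cost<best[0]: best=(o.cost,S,o.x,np.abs(f(o.x)).max())
    print(best); v=best[2];P=np.r_[v[:4],v[4],0,0,0,0,0,v[5],0,0,v[6],0,0]
    def f(P):
        r=[]
        for q,p,zz,yy in D:
            a,R=fk(q,P,best[1]); r+=list(a-p)+list(.3*(R[:,2]-zz))+list(.3*(R[:,1]-yy))
        return np.array(r)
    o=least_squares(f,P); print(o.cost,np.abs(o.fun).max(),o.x.round(4))
    np.savez('kin.npz',P=o.x,S=best[1])
E
python3 kin.py
```

```text
(np.float64(0.001857425713028792), [-1, 1, -1, 1, -1, 1, -1], array([ 0.34040109,  0.56904138,  0.36791184,  0.33023144, -0.06781832,
        1.50855426,  0.02073874]), np.float64(0.023453075195793815))
0.0011912674574771351 0.017527297174728063 [ 0.3407  0.5559  0.3588  0.3125 -0.0297 -0.0181 -0.052   0.0172  0.0049
 -0.0039  1.4937  0.0119  0.0045  0.0062  0.      0.    ]
```

```bash
cat > kin2.py <<'E'
from kin import *
S=[-1,1,-1,1,-1,1,-1]
# each joint followed by a free 3-vector offset; tool angle offset at end
def fk2(q,v):
    T=v[:24].reshape(8,3);o=v[24:31]
    p=T[0].copy();R=np.eye(3)
    for i in range(7):
        R=R@Rn.from_euler('zyzyzyz'[i],S[i]*q[i]+o[i]).as_matrix(); p=p+R@T[i+1]
    return p,R
def load():return np.load('kin2.npy')
if __name__=='__main__':
    v0=np.zeros(31);T=v0[:24].reshape(8,3);T[0,2]=.34;T[2,2]=.5559;T[4,2]=.3588;T[6,2]=.3125;v0[30]=1.5
    def f(v):
        r=[]
        for q,p,zz,yy in D:
            a,R=fk2(q,v); r+=list(a-p)+list(.3*(R[:,2]-zz))+list(.3*(R[:,1]-yy))
        return np.r_[r,.01*(v-v0)]
    o=least_squares(f,v0);n=9*len(D)
    print(np.abs(o.fun[:n]).max(),'\n',o.x[:24].reshape(8,3).round(3),o.x[24:].round(3)); np.save('kin2.npy',o.x)
E
python3 kin2.py
```

```text
0.0003168871651698796 
 [[-0.001 -0.001  0.343]
 [ 0.001 -0.01   0.003]
 [-0.001 -0.01   0.559]
 [ 0.    -0.013  0.003]
 [ 0.    -0.013  0.352]
 [ 0.001 -0.    -0.007]
 [-0.    -0.     0.322]
 [ 0.001  0.     0.01 ]] [-0.000e+00  0.000e+00  1.000e-03 -0.000e+00 -0.000e+00  0.000e+00
  1.571e+00]
```

```bash
cat > ik.py <<'E'
from kin2 import *
v=load()
def err(q,p,R):
    a,B=fk2(q,v); return np.r_[a-p,.3*Rn.from_matrix(R.T@B).as_rotvec()]
def iks(p,R,n=60,seed=0):
    rg=np.random.default_rng(seed);out=[]
    for _ in range(n):
        q0=rg.uniform(LO,np.minimum(HI,3))
        o=least_squares(err,q0,args=(p,R),bounds=(LO,HI))
        if np.abs(o.fun).max()<2e-4: out.append(o.x)
    return np.array(out)
if __name__=='__main__':
    np.set_printoptions(precision=2,suppress=True)
    z=np.array([0,.643,-.766]);
    for y in([1,0,0],[-1,0,0]):
        y=np.array(y,float);R=np.stack([np.cross(y,z),y,z],1)
        for p in((.534,.12,.17),(.45,.0,.5)):
            s=iks(np.array(p),R);print(y,p,len(s));print(s[np.argsort(s[:,0])][::max(1,len(s)//10)] if len(s) else '')
E
python3 ik.py
```

```text
[1. 0. 0.] (0.534, 0.12, 0.17) 32
[[ 0.15  0.8  -0.1   1.93 -1.    0.77  0.94]
 [ 0.19  0.8  -0.18  1.93 -0.95  0.73  0.89]
 [ 0.33  0.82 -0.4   1.92 -0.76  0.62  0.7 ]
 [ 0.37  0.83 -0.48  1.92 -0.67  0.58  0.62]
 [ 0.47  0.87 -0.66  1.91 -0.43  0.52  0.39]
 [ 0.52  0.9  -0.76  1.91 -0.27  0.5   0.23]
 [ 0.64  1.01 -1.03  1.9   0.23  0.51 -0.26]
 [ 0.66  1.03 -1.08  1.9   0.33  0.53 -0.35]
 [ 0.68  1.06 -1.12  1.9   0.4   0.55 -0.42]
 [ 0.74  1.18 -1.34  1.9   0.73  0.68 -0.74]
 [ 0.76  1.26 -1.46  1.9   0.87  0.78 -0.87]]
[1. 0. 0.] (0.45, 0.0, 0.5) 31
[[-0.38  0.69  1.49  1.66 -0.98  2.09  1.13]
 [-0.11  0.37  0.7   1.65 -0.8   1.66  0.72]
 [ 0.23  0.32  0.18  1.64 -0.69  1.53  0.56]
 [ 0.55  0.33 -0.3   1.62 -0.58  1.44  0.41]
 [ 0.6   0.33 -0.36  1.62 -0.56  1.43  0.39]
 [ 0.74  0.36 -0.58  1.61 -0.5   1.39  0.31]
 [ 0.87  0.4  -0.8   1.61 -0.43  1.36  0.22]
 [ 1.    0.45 -1.02  1.6  -0.32  1.32  0.1 ]
 [ 1.08  0.53 -1.23  1.6  -0.21  1.29 -0.04]
 [ 1.12  0.59 -1.36  1.6  -0.12  1.28 -0.13]
 [ 1.14  0.63 -1.45  1.59 -0.05  1.28 -0.22]]
[-1.  0.  0.] (0.534, 0.12, 0.17) 44
[[ 0.1
[... 319 characters left out ...]
.08 -1.17  1.9   0.49  0.57  2.64]
 [ 0.72  1.13 -1.26  1.9   0.62  0.62  2.5 ]
 [ 0.76  1.26 -1.46  1.9   0.87  0.78  2.27]
 [ 0.76  1.27 -1.47  1.9   0.88  0.79  2.26]]
[-1.  0.  0.] (0.45, 0.0, 0.5) 21
[[-0.38  0.69  1.49  1.66 -0.98  2.09 -2.02]
 [-0.38  0.66  1.44  1.66 -0.97  2.05 -2.05]
 [-0.37  0.63  1.39  1.66 -0.96  2.01 -2.09]
 [-0.36  0.57  1.29  1.66 -0.93  1.94 -2.15]
 [-0.19  0.4   0.84  1.65 -0.83  1.71 -2.37]
 [ 0.01  0.34  0.51  1.65 -0.76  1.61 -2.49]
 [ 0.24  0.32  0.15  1.63 -0.68  1.52 -2.6 ]
 [ 0.36  0.32 -0.01  1.63 -0.65  1.49 -2.65]
 [ 0.37  0.32 -0.04  1.63 -0.64  1.49 -2.65]
 [ 0.39  0.32 -0.06  1.63 -0.64  1.48 -2.66]
 [ 0.39  0.32 -0.06  1.63 -0.64  1.48 -2.66]]
```

```bash
cat > sim.py <<'E'
from ik import *
VM=.7*np.array([2.57,2.57,3.14,3.14,3.14,3.14,3.14])/12
def jac(q):
    J=np.zeros((6,7));a,B=fk2(q,v)
    for i in range(7):
        d=q.copy();d[i]+=1e-5;p,R=fk2(d,v);J[:3,i]=(p-a)/1e-5;J[3:,i]=Rn.from_matrix(R@B.T).as_rotvec()/1e-5
    return J
def step(q,sh,turn,w=.3,lam=.02,mode='dls',it=4):
    p,R=fk2(q,v);t=p+R@(np.array(sh)/1e3);Rt=R@Rn.from_euler('z',turn).as_matrix()
    lo=np.maximum(LO,q-VM);hi=np.minimum(HI,q+VM)
    if mode=='lsq':
        lo-=1e-9;hi+=1e-9
        return least_squares(lambda x:np.r_[(lambda a,B:np.r_[a-t,w*Rn.from_matrix(Rt.T@B).as_rotvec()])(*fk2(x,v)),lam*.1*(x-q)],np.clip(q,lo+1e-8,hi-1e-8),bounds=(lo,hi)).x
    x=q.copy()
    for _ in range(it):
        a,B=fk2(x,v);e=np.r_[t-a,Rn.from_matrix(Rt@B.T).as_rotvec()];W=np.diag([1,1,1,w,w,w]);J=W@jac(x)
        x=np.clip(x+J.T@np.linalg.solve(J@J.T+lam**2*np.eye(6),W@e),lo,hi)
    return x
if __name__=='__main__':
    np.set_printoptions(precision=3,suppress=True)
    T=[([-1.519,.294,1.026,.135,-1,2.089,-1.452],[[-25,10,26]]*5+[[-33,16,-10]]*5,[-2.549,-.008,1.507,.623,-.389,1.884,-1.311]),
    ([-2.549,-.008,1.507,.623,-.389,1.884,-1.311],[[-36,16,5]]*5,[-2.081,-.247,.756,1.02,-.065,1.661,-1.406]),
    ([-2.081,-.247,.756,1.02,-.065,1.661,-1.406],[[-30,25,5]]*5,[-1.914,-.452,.885,1.412,-.067,1.471,-1.09]),
    ([-1.914,-.452,.885,1.412,-.067,1.471,-1.09],[[-33,22,-2]]*4,[-1.785,-.451,1.258,1.527,-.191,1.47,-.602]),
    ([-1.785,-.451,1.258,1.527,-.191,1.47,-.602],[[-24,22,8]]*4,[-1.83,-.457,1.509,1.651,-.188,1.348,-.365]),
    ([-1.53,.548,1.021,.135,-1,2.089,-1.454],[[0,0,-41]]*8,[-1.519,.294,1.026,.135,-1,2.089,-1.452])]
    for md,w,l in(('dls',.3,.02),('dls',.3,.1),('dls',1,.05),('lsq',.3,.02),('lsq',.3,.5)):
        print(md,w,l)
        for q,mv,r in T:
            q=np.array(q)
            for m in mv:q=step(q,m,0,w,l,md)
            print(q,np.abs(q-r).max().round(2))
E
python3 sim.py
```

```text
dls 0.3 0.02
[-1.974 -0.002  1.51   0.996 -0.671  1.809 -0.62 ] 0.69
[-2.684  0.013  1.51   0.919 -0.677  2.075 -0.72 ] 0.75
[-2.007 -0.46   0.832  1.41   0.041  1.475 -1.211] 0.12
[-1.87  -0.46   1.1    1.528 -0.019  1.457 -0.825] 0.22
[-1.969 -0.46   1.51   1.578 -0.065  1.375 -0.463] 0.14
[-0.781  1.178 -0.101  0.13  -1.     2.09  -2.66 ] 1.21
dls 0.3 0.1
[-2.057 -0.117  1.181  1.062 -0.3    1.813 -0.975] 0.49
[-2.182 -0.102  1.404  0.879 -0.416  1.963 -0.983] 0.65
[-2.016 -0.46   0.842  1.399  0.039  1.487 -1.209] 0.12
[-1.871 -0.46   1.094  1.524 -0.012  1.461 -0.837] 0.23
[-1.955 -0.46   1.51   1.585 -0.069  1.368 -0.462] 0.12
[-1.364  0.226  0.887  0.13  -1.     2.09  -1.537] 0.16
dls 1 0.05
[-1.705 -0.028  1.432  0.99  -0.53   1.601 -0.772] 0.84
[-2.051  0.007  1.51   0.89  -0.703  1.917 -0.786] 0.75
[-2.007 -0.46   0.833  1.41   0.04   1.475 -1.21 ] 0.12
[-1.871 -0.46   1.1    1.528 -0.019  1.457 -0.826] 0.22
[-1.968 -0.46   1.51   1.578 -0.066  1.375 -0.463] 0.14
[-0.869  0.597  0.265  0.13  -1.     2.09  -2.13 ] 0.76
lsq 0.3 0.02
[-1.881 -0.332  0.631  1.35  -0.019  1.512 -1.25 ] 0.88
[-1.935  0.012  1.51   0.919 -0.662  2.024 -0.773] 0.75
[-1.937 -0.46   0.87   1.41  -0.04   1.47  -1.121] 0.03
[-1.792 -0.46   1.251  1.528 -0.184  1.468 -0.613] 0.01
[-1.825 -0.46   1.51   1.652 -0.154  1.31  -0.373] 0.04
[-1.515  0.16   0.476  0.14  -0.469  2.09  -1.504] 0.55
lsq 0.3 0.5
[-2.027 -0.121  1.126  1.061 -0.288  1.81  -1.01 ] 0.52
[-2.191 -0.115  1.37   0.873 -0.389  1.959 -1.016] 0.61
[-1.985 -0.46   0.872  1.37  -0.007  1.514 -1.167] 0.08
[-1.789 -0.46   1.208  1.517 -0.154  1.474 -0.668] 0.07
[-1.831 -0.46   1.51   1.641 -0.148  1.324 -0.386] 0.04
[-1.561  0.187  0.984  0.14  -0.908  2.09  -1.459] 0.11
```

```bash
cat > run.py <<'E'
from sim import *
import sys
np.set_printoptions(precision=2,suppress=True)
def go(q,wps,lam,verb=1):
    n=0
    for wp in wps:
        for k in range(40):
            p,R=fk2(q,v);d=np.array(wp)-p
            if np.linalg.norm(d)<.02:break
            d=d*min(1,.036/np.linalg.norm(d))
            q=step(q,R.T@d*1e3,0,.3,lam,'lsq');n+=1
        p,R=fk2(q,v)
        if verb:print(wp,k,p,R[:,2],R[:,1],q)
    return q,n
if __name__=='__main__':
    q=np.array(sense()['joint_positions']) if 0 else np.array([-1.83,-.457,1.509,1.651,-.188,1.348,-.365])
    for w in ([(.25,.4,.65),(.3,.6,.6),(.5,.4,.6),(.55,.1,.5),(.53,.0,.35)],[(.3,.45,.55),(.5,.4,.55),(.55,.1,.5),(.53,.0,.35)],[(.45,.35,.55),(.6,.35,.55),(.6,.1,.5),(.53,0,.35)],[(.4,.35,.7),(.65,.2,.65),(.53,0,.35)]):
      for lam in(.02,.3):
        print('---',lam);_,n=go(q,w,lam);print('rows',n)
E
python3 run.py
```

```text
--- 0.02
(0.25, 0.4, 0.65) 11 [0.25 0.4  0.65] [-0.03  0.61 -0.79] [ 0.99 -0.07 -0.09] [-1.66 -0.11  0.76  1.62 -0.39  1.11 -0.9 ]
(0.3, 0.6, 0.6) 6 [0.3 0.6 0.6] [-0.03  0.61 -0.79] [ 0.99 -0.07 -0.09] [-1.48  0.34  0.75  1.38 -0.78  1.11 -0.7 ]
(0.5, 0.4, 0.6) 8 [0.5 0.4 0.6] [-0.03  0.61 -0.79] [ 0.99 -0.07 -0.09] [-0.87  0.42  0.74  1.26 -0.94  1.48 -0.24]
(0.55, 0.1, 0.5) 9 [0.55 0.1  0.5 ] [-0.03  0.61 -0.79] [ 0.99 -0.07 -0.09] [-0.32  0.51  0.75  1.44 -0.92  1.66  0.4 ]
(0.53, 0.0, 0.35) 5 [0.53 0.   0.35] [-0.03  0.61 -0.79] [ 0.99 -0.07 -0.09] [-0.12  0.66  0.72  1.68 -0.94  1.51  0.81]
rows 39
--- 0.3
(0.25, 0.4, 0.65) 11 [0.25 0.4  0.65] [-0.05  0.61 -0.79] [ 0.99 -0.05 -0.11] [-1.71 -0.1   0.83  1.62 -0.42  1.13 -0.86]
(0.3, 0.6, 0.6) 6 [0.3 0.6 0.6] [-0.04  0.61 -0.79] [ 0.99 -0.07 -0.1 ] [-1.5   0.35  0.81  1.38 -0.82  1.14 -0.66]
(0.5, 0.4, 0.6) 8 [0.5 0.4 0.6] [-0.02  0.61 -0.79] [ 0.99 -0.08 -0.09] [-0.89  0.43  0.78  1.27 -0.95  1.49 -0.23]
(0.55, 0.1, 0.5) 9 [0.55 0.1  0.5 ] [-0.02  0.61 -0.8 ] [ 0.99 -0.09 -0.09] [-0.33  0.51  0.77  1.45 -0.92  1.65  0.39]
(0.53,
[... 2173 characters left out ...]
1 -0.79] [ 0.99 -0.07 -0.09] [-2.55 -0.39  1.51  1.26 -0.01  1.36 -1.04]
(0.65, 0.2, 0.65) 13 [0.63 0.2  0.65] [ 0.55  0.5  -0.67] [ 0.83 -0.43  0.36] [-2.28 -0.46  1.51  1.48  0.45  0.84 -1.05]
(0.53, 0, 0.35) 39 [0.51 0.   0.37] [ 0.64  0.   -0.76] [ 0.66 -0.5   0.56] [-2.09 -0.46  1.51  2.37  1.57  0.72 -2.22]
rows 62
--- 0.3
(0.4, 0.35, 0.7) 9 [0.4  0.35 0.7 ] [-0.01  0.63 -0.78] [ 0.99 -0.08 -0.07] [-2.5  -0.36  1.51  1.3  -0.05  1.32 -1.  ]
(0.65, 0.2, 0.65) 13 [0.63 0.2  0.65] [ 0.55  0.51 -0.66] [ 0.83 -0.43  0.36] [-2.27 -0.46  1.51  1.49  0.44  0.83 -1.04]
(0.53, 0, 0.35) 39 [0.51 0.   0.37] [ 0.64  0.01 -0.77] [ 0.67 -0.48  0.56] [-2.09 -0.46  1.51  2.37  1.56  0.71 -2.19]
rows 62
```

```bash
python3 w.py "(.25,.4,.65)" "(.3,.6,.6)" "(.5,.4,.6)" "(.55,.1,.5)" "(.53,0,.35)"
```

```text
[0.25 0.4  0.65] tot [ 299.67 -186.04  140.84] n 10 per [ 29.97 -18.6   14.08]
[0.3 0.6 0.6] tot [132.37  39.56 160.98] n 6 per [22.06  6.59 26.83]
[0.5 0.4 0.6] tot [-134.52  213.26 -128.16] n 8 per [-16.81  26.66 -16.02]
[0.55 0.1  0.5 ] tot [-290.87   80.61 -106.76] n 9 per [-32.32   8.96 -11.86]
[0.53 0.   0.35] tot [-172.06    0.98   57.39] n 5 per [-34.41   0.2   11.48]
```

Request:
step_arm:
  plan:
    - [[28,-17,13],0]
    - [[28,-17,13],0]
    - [[28,-17,13],0]
    - [[28,-17,13],0]
    - [[28,-17,13],0]

```text
time_s: 13.13
tool_pos: [0.3341, 0.2205, 0.6046]
tool_rot: [[0.117, 0.993, -0.027], [0.784, -0.076, 0.616], [0.61, -0.093, -0.787]]
ft_force: [0.6, 0.5, 0.4]
grip_width: 0.0852
```

Request:
step_arm:
  plan:
    - [[28,-17,13],0]
    - [[28,-17,13],0]
    - [[28,-17,13],0]
    - [[28,-17,13],0]
    - [[28,-17,13],0]

```text
time_s: 13.55
tool_pos: [0.2643, 0.3764, 0.647]
tool_rot: [[0.117, 0.993, -0.026], [0.784, -0.077, 0.616], [0.61, -0.093, -0.787]]
ft_force: [0.5, 0.1, 1.0]
grip_width: 0.0852
```

```bash
python3 st.py;python3 w.py "(.3,.6,.6)" "(.5,.4,.6)" "(.55,.1,.5)" "(.53,0,.35)"
```

```text
time_s 13.55
joint_positions [-1.584 -0.116  0.759  1.64  -0.423  1.132 -0.826]
tool_pos [0.264 0.376 0.647]
tool_rot [[ 0.117  0.993 -0.026]
 [ 0.784 -0.077  0.616]
 [ 0.61  -0.093 -0.787]]
ft_force [0.498 0.116 1.001]
grip_width 0.08515289085342928
[0.3 0.6 0.6] tot [150.77  22.62 173.88] n 6 per [25.13  3.77 28.98]
[0.5 0.4 0.6] tot [-133.28  213.88 -128.42] n 8 per [-16.66  26.74 -16.05]
[0.55 0.1  0.5 ] tot [-290.25   81.88 -107.48] n 9 per [-32.25   9.1  -11.94]
[0.53 0.   0.35] tot [-172.21    1.69   56.94] n 5 per [-34.44   0.34  11.39]
```

Tracking matches the simulation, so I'll continue.

Request:
step_arm:
  plan:
    - [[25,4,29],0]
    - [[25,4,29],0]
    - [[25,4,29],0]
    - [[25,4,29],0]
    - [[25,4,29],0]

```text
time_s: 13.97
tool_pos: [0.2956, 0.5631, 0.6062]
tool_rot: [[0.116, 0.993, -0.026], [0.784, -0.075, 0.616], [0.609, -0.092, -0.787]]
ft_force: [0.1, 0.8, 0.7]
grip_width: 0.0852
```

Request:
step_arm:
  plan:
    - [[-16,27,-16],0]
    - [[-16,27,-16],0]
    - [[-16,27,-16],0]
    - [[-16,27,-16],0]
    - [[-16,27,-16],0]

```text
time_s: 14.38
tool_pos: [0.423, 0.4378, 0.6093]
tool_rot: [[0.115, 0.993, -0.025], [0.784, -0.076, 0.616], [0.61, -0.091, -0.787]]
ft_force: [-0.7, 1.1, 0.1]
grip_width: 0.0853
```

```bash
python3 st.py;python3 w.py "(.5,.4,.6)" "(.55,.1,.5)" "(.53,0,.35)"
```

```text
time_s 14.3833
joint_positions [-1.113  0.321  0.815  1.394 -0.883  1.367 -0.337]
tool_pos [0.423 0.438 0.609]
tool_rot [[ 0.115  0.993 -0.025]
 [ 0.784 -0.076  0.616]
 [ 0.61  -0.091 -0.787]]
ft_force [-0.74   1.063  0.096]
grip_width 0.08531210483800179
[0.5 0.4 0.6] tot [-26.42  80.17 -17.93] n 3 per [-8.81 26.72 -5.98]
[0.55 0.1  0.5 ] tot [-290.44   81.4  -107.31] n 9 per [-32.27   9.04 -11.92]
[0.53 0.   0.35] tot [-172.19    1.29   57.  ] n 5 per [-34.44   0.26  11.4 ]
```

Request:
step_arm:
  plan:
    - [[-9,27,-6],0]
    - [[-9,27,-6],0]
    - [[-9,27,-6],0]
    - [[-32,9,-12],0]
    - [[-32,9,-12],0]

```text
time_s: 14.8
tool_pos: [0.5117, 0.334, 0.5767]
tool_rot: [[0.114, 0.993, -0.025], [0.785, -0.075, 0.614], [0.608, -0.09, -0.789]]
ft_force: [0.4, -0.4, -0.5]
grip_width: 0.0854
```

Request:
step_arm:
  plan:
    - [[-32,9,-12],0]
    - [[-32,9,-12],0]
    - [[-32,9,-12],0]
    - [[-32,9,-12],0]
    - [[-32,9,-12],0]

```text
time_s: 15.22
tool_pos: [0.5383, 0.1673, 0.5236]
tool_rot: [[0.115, 0.993, -0.024], [0.785, -0.076, 0.615], [0.609, -0.089, -0.788]]
ft_force: [0.4, -0.3, 0.7]
grip_width: 0.0854
```

Request:
step_arm:
  plan:
    - [[-32,9,-12],0]
    - [[-32,9,-12],0]
    - [[-33,0,10],0]
    - [[-33,0,10],0]
    - [[-33,0,10],0]

```text
time_s: 15.63
tool_pos: [0.5373, 0.0419, 0.4175]
tool_rot: [[0.114, 0.993, -0.022], [0.786, -0.077, 0.614], [0.608, -0.088, -0.789]]
ft_force: [0.6, -0.3, 0.0]
grip_width: 0.0857
```

```bash
python3 st.py;python3 - <<'E'
from h import *
g=snap('wrist','w1.png')
E
python3 w.py "(.537,.0,.31)" "(.537,.063,.244)"
```

```text
time_s 15.6333
joint_positions [-0.202  0.576  0.731  1.601 -0.918  1.573  0.638]
tool_pos [0.537 0.042 0.417]
tool_rot [[ 0.114  0.993 -0.022]
 [ 0.786 -0.077  0.614]
 [ 0.608 -0.088 -0.789]]
ft_force [ 0.613 -0.272  0.015]
grip_width 0.08572562232470232
[0.54 0.   0.31] tot [-91.25  15.29  57.23] n 3 per [-30.42   5.1   19.08]
[0.54 0.06 0.24] tot [ 9.7   1.18 90.72] n 3 per [ 3.23  0.39 30.24]
```

View pics/w1.png

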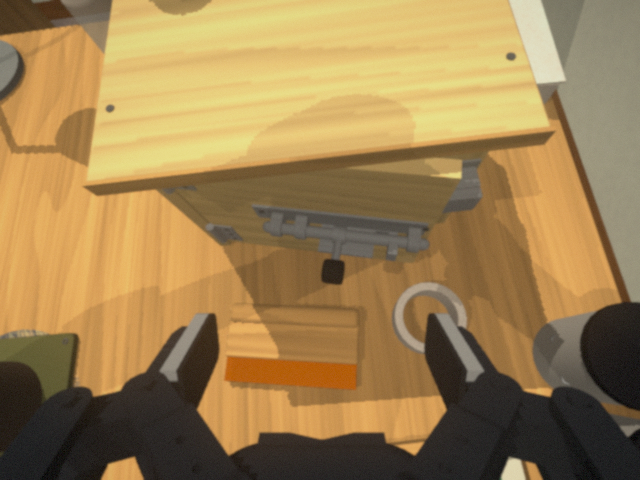

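The wrist view shows the knob at about (333,271) between the open fingers, with squeegee_b and the tape below it. I'll check the knob position from this view.

```bash
python3 - <<'E'
from h import *
np.set_printoptions(precision=4,suppress=True)
s=cams.snapshot('top');w=cams.snapshot('wrist')
k=(w['color'].max(2)<50).astype(np.uint8);k[:240]=0;k[300:]=0;k[:,:300]=0;k[:,365:]=0
m=cv2.moments(k,True);u=(m['m10']/m['m00'],m['m01']/m['m00']);print(u,m['m00'],w['origin'])
S=dict(s)
print(tri(s,(273.4,249),w,u))
for z in(.165,.17,.175,.18,.185):print(z,onz(s,273.4,249,z),onz(w,*u,z))
print([proj(w,(.358+.194*np.cos(t)-.068*np.sin(t),.2295-.194*np.sin(t)-.068*np.cos(t),.17)) for t in(.2,.222,.25)])
E
python3 w.py "(.535,.06,.26)"
```

```text
(335.1101694915254, 268.08474576271186) 354.0 [0.5498 0.0189 0.5784]
(array([0.5347, 0.1194, 0.1833]), np.float64(0.0010847889051221256))
0.165 [0.5361 0.1207 0.165 ] [0.5344 0.1245 0.165 ]
0.17 [0.5356 0.1203 0.17  ] [0.5346 0.1232 0.17  ]
0.175 [0.5351 0.1198 0.175 ] [0.5348 0.1219 0.175 ]
0.18 [0.5346 0.1194 0.18  ] [0.535  0.1207 0.18  ]
0.185 [0.5341 0.1189 0.185 ] [0.5352 0.1194 0.185 ]
[(np.float64(335.0310739549204), np.float64(267.15348764827553)), (np.float64(333.3100896624383), np.float64(270.612253480397)), (np.float64(330.99504139362256), np.float64(274.9863113284033))]
[0.54 0.06 0.26] tot [-81.66  11.29 134.63] n 4 per [-20.41   2.82  33.66]
```

Request:
step_arm:
  plan:
    - [[-34,5,22],-0.06]
    - [[-34,5,22],0]
    - [[-3,0,34],0]
    - [[0,0,34],0]
    - [[0,0,0],0]
  grip: 0.3
  grip_force: 30

```text
time_s: 16.2
tool_pos: [0.5367, 0.0626, 0.283]
tool_rot: [[0.053, 0.998, -0.034], [0.785, -0.02, 0.619], [0.617, -0.06, -0.784]]
ft_force: [-0.8, 1.9, -0.1]
grip_width: 0.056
```

```bash
python3 st.py;python3 w.py "(.5355,.132,.161)"
```

```text
time_s 16.2
joint_positions [-0.121  0.693  0.518  1.788 -0.986  1.29   0.871]
tool_pos [0.537 0.063 0.283]
tool_rot [[ 0.053  0.998 -0.034]
 [ 0.785 -0.02   0.619]
 [ 0.617 -0.06  -0.784]]
ft_force [-0.76   1.934 -0.105]
grip_width 0.05604503868237092
[0.54 0.13 0.16] tot [-20.88   4.69 138.74] n 4 per [-5.22  1.17 34.68]
```

Request:
step_arm:
  plan:
    - [[-10,2,34],0]
    - [[-10,2,34],0]
    - [[-1,1,34],0]
    - [[0,0,20],0]
    - [[0,0,0],0]

```text
time_s: 16.62
tool_pos: [0.5387, 0.118, 0.1756]
tool_rot: [[0.053, 0.998, -0.029], [0.786, -0.024, 0.618], [0.616, -0.056, -0.786]]
ft_force: [-0.7, 0.4, 0.1]
grip_width: 0.0553
```

```bash
python3 st.py;python3 w.py "(.5355,.132,.161)"; python3 -c "
from h import *
snap('wrist','w2.png')"
```

```text
time_s 16.6167
joint_positions [ 0.05   0.787  0.044  1.89  -0.994  0.865  0.861]
tool_pos [0.539 0.118 0.176]
tool_rot [[ 0.053  0.998 -0.029]
 [ 0.786 -0.024  0.618]
 [ 0.616 -0.056 -0.786]]
ft_force [-0.706  0.43   0.093]
grip_width 0.05533728415847008
[0.54 0.13 0.16] tot [ 1.84 -2.72 20.17] n 1 per [ 1.84 -2.72 20.17]
```

View pics/w2.png

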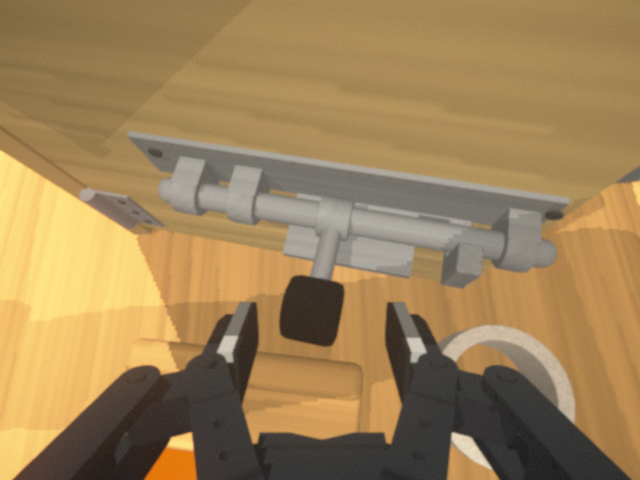

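The wrist view shows the knob at (312,311), nearly centred between the finger tips at 240 and 405. The notch is at about (428,265) and the horn at (462,265). Next I go in and grip.

Request:
step_arm:
  plan:
    - [[1,-2,12],0]
    - [[1,-1,8],0]
    - [[0,0,0],0]

```text
time_s: 16.92
tool_pos: [0.5372, 0.1278, 0.1623]
tool_rot: [[0.055, 0.998, -0.024], [0.789, -0.029, 0.614], [0.612, -0.052, -0.789]]
ft_force: [0.0, 0.4, -0.4]
grip_width: 0.0557
```

Request:
step_arm:
  plan:
    - [[0,0,0],0]
    - [[0,0,0],0]
    - [[0,0,0],0]
    - [[0,0,0],0]
  grip: -1
  grip_force: 30

```text
time_s: 17.25
tool_pos: [0.5373, 0.1277, 0.1619]
tool_rot: [[0.056, 0.998, -0.023], [0.789, -0.03, 0.614], [0.612, -0.052, -0.789]]
ft_force: [1.5, 0.9, 3.0]
grip_width: 0.026
```

```bash
python3 st.py; python3 w.py "(.553,.174,.156)"
```

```text
time_s 17.25
joint_positions [ 0.074  0.802 -0.029  1.908 -0.995  0.789  0.855]
tool_pos [0.537 0.128 0.162]
tool_rot [[ 0.056  0.998 -0.023]
 [ 0.789 -0.03   0.614]
 [ 0.612 -0.052 -0.789]]
ft_force [1.545 0.853 3.006]
grip_width 0.025996117954395038
[0.55 0.17 0.16] tot [33.79 14.55 32.67] n 2 per [16.89  7.27 16.34]
```

Request:
step_arm:
  plan:
    - [[6.5,4,5],0]
    - [[6.5,4,5],0]
    - [[6.5,3.5,5],0]
    - [[6.5,3,5],0]
    - [[0,0,0],0]

```text
time_s: 17.67
tool_pos: [0.5527, 0.1627, 0.1606]
tool_rot: [[0.052, 0.998, -0.025], [0.788, -0.026, 0.615], [0.613, -0.052, -0.788]]
ft_force: [1.7, -1.7, 3.0]
grip_width: 0.0244
```

```bash
python3 st.py; python3 w.py "(.5555,.1705,.162)"
```

```text
time_s 17.6667
joint_positions [ 0.031  0.814 -0.064  1.871 -0.994  0.761  0.788]
tool_pos [0.553 0.163 0.161]
tool_rot [[ 0.052  0.998 -0.025]
 [ 0.788 -0.026  0.615]
 [ 0.613 -0.052 -0.788]]
ft_force [ 1.668 -1.667  2.951]
grip_width 0.02442929839883541
[0.56 0.17 0.16] tot [7.14 2.5  3.6 ] n 1 per [7.14 2.5  3.6 ]
```

Request:
step_arm:
  plan:
    - [[3.2,1,2.4],0]
    - [[3.2,1,2.4],0]
    - [[0,0,0],0]

```text
time_s: 17.92
tool_pos: [0.5542, 0.1671, 0.1599]
tool_rot: [[0.056, 0.998, -0.024], [0.79, -0.029, 0.612], [0.61, -0.053, -0.79]]
ft_force: [0.5, -5.4, 4.9]
grip_width: 0.0241
```

Request:
step_arm:
  plan:
    - [[2.4,0.5,1.8],0]
    - [[0,0,0],0]

```text
time_s: 18.08
tool_pos: [0.5548, 0.1689, 0.1596]
tool_rot: [[0.057, 0.998, -0.024], [0.791, -0.03, 0.611], [0.609, -0.054, -0.791]]
ft_force: [0.2, -6.5, 5.8]
grip_width: 0.0244
```

Request:
step_arm:
  plan:
    - [[2.4,0.5,1.8],0]
    - [[0,0,0],0]

```text
time_s: 18.25
tool_pos: [0.5554, 0.1707, 0.1594]
tool_rot: [[0.057, 0.998, -0.023], [0.792, -0.031, 0.61], [0.608, -0.053, -0.792]]
ft_force: [0.2, -8.2, 6.0]
grip_width: 0.0236
```

Request:
step_arm:
  plan:
    - [[2.4,0.5,1.8],0]
    - [[0,0,0],0]

```text
time_s: 18.42
tool_pos: [0.5564, 0.1707, 0.1586]
tool_rot: [[0.059, 0.998, -0.021], [0.794, -0.034, 0.607], [0.605, -0.053, -0.795]]
ft_force: [-1.1, -15.0, 8.0]
grip_width: 0.0243
```

Request:
step_arm:
  plan:
    - [[2.4,0.5,1.8],0]
    - [[0,0,0],0]

```text
time_s: 18.58
tool_pos: [0.5578, 0.1708, 0.158]
tool_rot: [[0.061, 0.998, -0.019], [0.796, -0.037, 0.604], [0.602, -0.052, -0.797]]
ft_force: [-1.6, -19.4, 8.0]
grip_width: 0.0245
```

The door is home: y stopped at 0.1707 and the force rose to 19 N. Now I slide the bolt.

Request:
step_arm:
  plan:
    - [[0.6,7,-0.2],0]
    - [[0.6,7,-0.2],0]
    - [[0.6,7,-0.2],0]
    - [[0.6,7,-0.2],0]
    - [[0,0,0],0]

```text
time_s: 19.0
tool_pos: [0.5872, 0.1709, 0.1583]
tool_rot: [[0.061, 0.998, -0.017], [0.797, -0.038, 0.603], [0.601, -0.05, -0.798]]
ft_force: [1.1, -17.8, 8.2]
grip_width: 0.0239
```

```bash
python3 st.py
```

```text
time_s 19.0
joint_positions [-0.     0.84  -0.046  1.776 -0.952  0.785  0.695]
tool_pos [0.587 0.171 0.158]
tool_rot [[ 0.061  0.998 -0.017]
 [ 0.797 -0.038  0.603]
 [ 0.601 -0.05  -0.798]]
ft_force [  1.124 -17.78    8.229]
grip_width 0.023888342546868738
```

Request:
step_arm:
  plan:
    - [[0.6,6,-0.2],0]
    - [[0.6,6,-0.2],0]
    - [[0.6,6,-0.2],0]
    - [[0,0,0],0]

```text
time_s: 19.33
tool_pos: [0.6049, 0.171, 0.1585]
tool_rot: [[0.061, 0.998, -0.018], [0.797, -0.038, 0.602], [0.601, -0.051, -0.798]]
ft_force: [1.2, -17.9, 6.1]
grip_width: 0.0239
```

Request:
step_arm:
  plan:
    - [[0.2,3,0],0]
    - [[0.2,3,0],0]
    - [[0,0,0],0]

```text
time_s: 19.58
tool_pos: [0.608, 0.171, 0.1583]
tool_rot: [[0.062, 0.998, -0.023], [0.797, -0.035, 0.603], [0.601, -0.056, -0.797]]
ft_force: [-4.8, -21.1, 8.5]
grip_width: 0.0242
```

Request:
step_arm:
  plan:
    - [[0.2,3,0],0]
    - [[0.2,3,0],0]
    - [[0,0,0],0]

```text
time_s: 19.83
tool_pos: [0.6082, 0.171, 0.1575]
tool_rot: [[0.063, 0.997, -0.035], [0.797, -0.029, 0.604], [0.601, -0.065, -0.797]]
ft_force: [-17.3, -25.1, 13.9]
grip_width: 0.024
```

```bash
python3 st.py;python3 -c "
from h import *
snap('wrist','w3.png')"
```

```text
time_s 19.8333
joint_positions [-0.014  0.867 -0.019  1.692 -0.912  0.847  0.637]
tool_pos [0.608 0.171 0.157]
tool_rot [[ 0.063  0.997 -0.035]
 [ 0.797 -0.029  0.604]
 [ 0.601 -0.065 -0.797]]
ft_force [-17.316 -25.115  13.907]
grip_width 0.024009898859377907
```

View pics/w3.png

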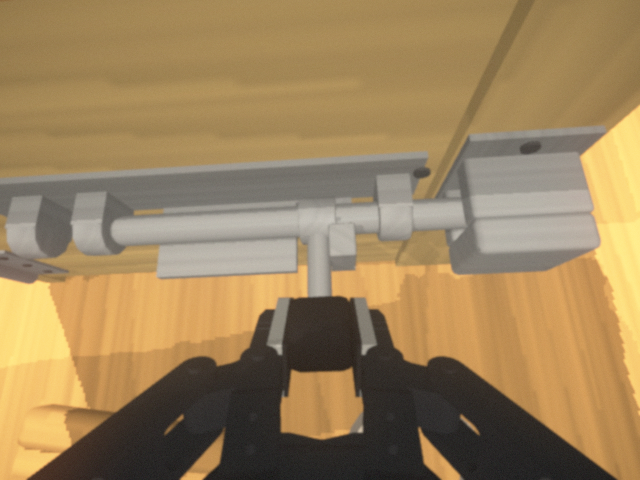

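The wrist view shows the rod inside the keeper at (460,215) and the stem (320,260) hard against the horn (342,245). The bolt stopped with -17 N along x. Now I turn the handle down.

Request:
step_arm:
  plan:
    - [[-3,0.3,4],0]
    - [[-3,0.3,4],0]
    - [[-2.5,0.3,4.3],0]
    - [[0,0,0],0]

```text
time_s: 20.22
tool_pos: [0.6079, 0.175, 0.1417]
tool_rot: [[0.062, 0.997, -0.036], [0.795, -0.028, 0.606], [0.604, -0.066, -0.795]]
ft_force: [-13.2, -16.2, 3.5]
grip_width: 0.0241
```

Request:
step_arm:
  plan:
    - [[-2.5,0.2,4.3],0]
    - [[-2,0,4.7],0]
    - [[0,0,0],0]

```text
time_s: 20.47
tool_pos: [0.6078, 0.1793, 0.1325]
tool_rot: [[0.061, 0.998, -0.036], [0.793, -0.026, 0.608], [0.606, -0.066, -0.793]]
ft_force: [-11.4, -11.7, 2.7]
grip_width: 0.024
```

```bash
python3 st.py;python3 -c "
from h import *
snap('wrist','w4.png')"
```

```text
time_s 20.4667
joint_positions [-0.005  0.906 -0.056  1.7   -0.929  0.798  0.668]
tool_pos [0.608 0.179 0.132]
tool_rot [[ 0.061  0.998 -0.036]
 [ 0.793 -0.026  0.608]
 [ 0.606 -0.066 -0.793]]
ft_force [-11.366 -11.697   2.658]
grip_width 0.024037504677254472
```

View pics/w4.png

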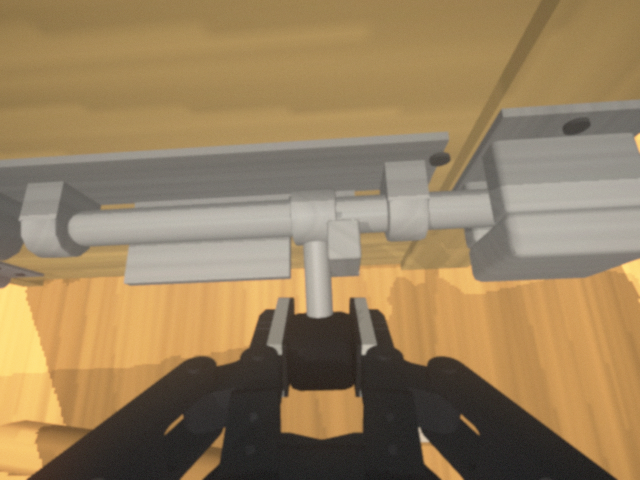

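The stem is inside the notch, between the ledge and the horn at (345,250), and the handle is at about 0.5 rad. I'll release before the fingers meet the horn, back off, close, and press the knob the rest of the way.

Request:
step_arm:
  plan:
    - [[0,0,0],0]
    - [[0,0,0],0]
    - [[0,0,-15],0]
    - [[-2,0,-15],0]
    - [[-4,0,-15],0]
  grip: 0

```text
time_s: 20.93
tool_pos: [0.6143, 0.1531, 0.1685]
tool_rot: [[0.056, 0.998, -0.028], [0.788, -0.027, 0.615], [0.613, -0.056, -0.788]]
ft_force: [0.4, -0.5, 0.3]
grip_width: 0.043
```

Request:
step_arm:
  plan:
    - [[0,0,0],0]
    - [[0,0,0],0]
    - [[0,0,0],0]
    - [[0,0,0],0]
  grip: -1

```text
time_s: 21.27
tool_pos: [0.614, 0.1535, 0.1676]
tool_rot: [[0.056, 0.998, -0.028], [0.788, -0.027, 0.615], [0.613, -0.057, -0.788]]
ft_force: [-0.1, 0.4, -0.0]
grip_width: 0.0001
```

```bash
python3 st.py;python3 w.py "(.607,.155,.154)" "(.607,.179,.131)"; python3 -c "
from h import *
snap('wrist','w5.png')"
```

```text
time_s 21.2667
joint_positions [ 0.026  0.861 -0.031  1.673 -0.888  0.876  0.639]
tool_pos [0.614 0.154 0.168]
tool_rot [[ 0.056  0.998 -0.028]
 [ 0.788 -0.027  0.615]
 [ 0.613 -0.057 -0.788]]
ft_force [-0.12   0.432 -0.015]
grip_width 0.000100859214807035
[0.61 0.15 0.15] tot [-7.56 -6.25 11.83] n 1 per [-7.56 -6.25 11.83]
[0.61 0.18 0.13] tot [ 4.82  0.66 32.88] n 1 per [ 4.82  0.66 32.88]
```

View pics/w5.png

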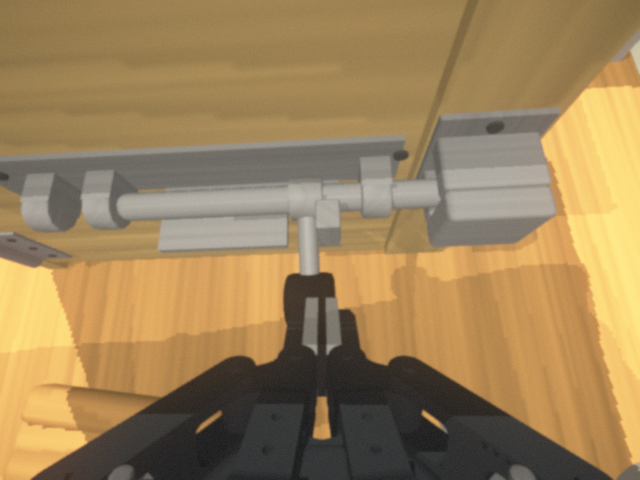

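The closed tip at (325,310) is over the knob at (310,295) and about 6 mm too far towards the keeper. I'll correct that and press.

Request:
step_arm:
  plan:
    - [[-7,-6,3],0]
    - [[0,0,8],0]
    - [[1,0,6],0]
    - [[1,0,6],0]
    - [[0,0,0],0]

```text
time_s: 21.73
tool_pos: [0.607, 0.164, 0.1464]
tool_rot: [[0.056, 0.998, -0.028], [0.788, -0.027, 0.615], [0.613, -0.057, -0.788]]
ft_force: [0.1, 0.3, -0.2]
grip_width: -0.0002
```

Request:
step_arm:
  plan:
    - [[1,0,6],0]
    - [[1,0,6],0]
    - [[0,0,0],0]

```text
time_s: 21.98
tool_pos: [0.6072, 0.1728, 0.1385]
tool_rot: [[0.056, 0.998, -0.027], [0.788, -0.027, 0.615], [0.613, -0.056, -0.788]]
ft_force: [-0.0, 0.4, 0.1]
grip_width: -0.0003
```

Request:
step_arm:
  plan:
    - [[1,0,5],0]
    - [[0,0,3],0]
    - [[0,0,0],0]

```text
time_s: 22.23
tool_pos: [0.6077, 0.1777, 0.1334]
tool_rot: [[0.056, 0.998, -0.026], [0.788, -0.028, 0.615], [0.613, -0.055, -0.788]]
ft_force: [-0.2, -0.4, 0.1]
grip_width: 0.0001
```

```bash
python3 st.py; python3 w.py "(.607,.179,.131)"
```

```text
time_s 22.2333
joint_positions [ 0.017  0.904 -0.085  1.71  -0.927  0.777  0.678]
tool_pos [0.608 0.178 0.133]
tool_rot [[ 0.056  0.998 -0.026]
 [ 0.788 -0.028  0.615]
 [ 0.613 -0.055 -0.788]]
ft_force [-0.191 -0.447  0.126]
grip_width 8.102874541841177e-05
[0.61 0.18 0.13] tot [-0.51 -0.64  2.66] n 1 per [-0.51 -0.64  2.66]
```

```bash
python3 -c "
from h import *
snap('wrist','w6.png')"
```

```text
(no output)
```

View pics/w6.png

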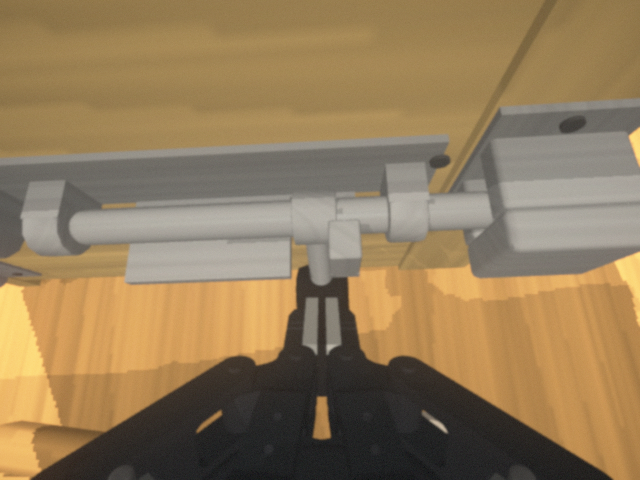

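The stem has turned well down and the knob sits under the fingertips at (322,280). I'll press on until it stops.

Request:
step_arm:
  plan:
    - [[1,0,4],0]
    - [[0,0,0],0]

```text
time_s: 22.45
tool_pos: [0.6083, 0.1794, 0.1325]
tool_rot: [[0.056, 0.998, -0.024], [0.788, -0.029, 0.615], [0.613, -0.053, -0.788]]
ft_force: [-2.8, -4.8, 10.2]
grip_width: 0.0
```

Request:
step_arm:
  plan:
    - [[1,0,4],0]
    - [[0,0,0],0]

```text
time_s: 22.62
tool_pos: [0.6086, 0.1799, 0.1319]
tool_rot: [[0.056, 0.998, -0.022], [0.789, -0.031, 0.614], [0.612, -0.052, -0.789]]
ft_force: [-7.6, -15.3, 26.8]
grip_width: 0.0001
```

Request:
step_arm:
  plan:
    - [[1,0,4],0]
    - [[0,0,0],0]

```text
time_s: 22.78
tool_pos: [0.6089, 0.1804, 0.1313]
tool_rot: [[0.057, 0.998, -0.02], [0.789, -0.033, 0.613], [0.612, -0.051, -0.79]]
ft_force: [-11.8, -26.9, 41.9]
grip_width: 0.0
```

There is a firm stop at the predicted fully-down position (y 0.180, z 0.131). I'll back off and check.

Request:
step_arm:
  plan:
    - [[0,0,-14],0]
    - [[0,0,-25],0]
    - [[-10,0,-30],0]
    - [[-10,0,-30],0]
    - [[0,0,0],0]

```text
time_s: 23.2
tool_pos: [0.6122, 0.1023, 0.1938]
tool_rot: [[0.059, 0.998, -0.015], [0.793, -0.038, 0.609], [0.607, -0.048, -0.793]]
ft_force: [0.6, -1.2, 0.0]
grip_width: 0.0
```

```bash
python3 st.py;python3 - <<'E'
from h import *
np.set_printoptions(precision=4,suppress=True)
w=snap('wrist','w7.png')
for t in(.5,.85,1.0,1.15):
    print(t,[np.round(proj(w,(x,.2115-.05*np.cos(t),.17-.05*np.sin(t)))) for x in(.596,.608,.62)])
E
```

```text
time_s 23.2
joint_positions [ 0.1    0.821 -0.022  1.659 -0.826  0.937  0.629]
tool_pos [0.612 0.102 0.194]
tool_rot [[ 0.059  0.998 -0.015]
 [ 0.793 -0.038  0.609]
 [ 0.607 -0.048 -0.793]]
ft_force [ 0.625 -1.19   0.001]
grip_width 5.618074779311937e-06
0.5 [array([296., 219.]), array([315., 218.]), array([334., 217.])]
0.85 [array([298., 212.]), array([315., 211.]), array([333., 210.])]
1.0 [array([298., 206.]), array([316., 205.]), array([333., 204.])]
1.15 [array([299., 200.]), array([316., 199.]), array([333., 198.])]
```

View pics/w7.png

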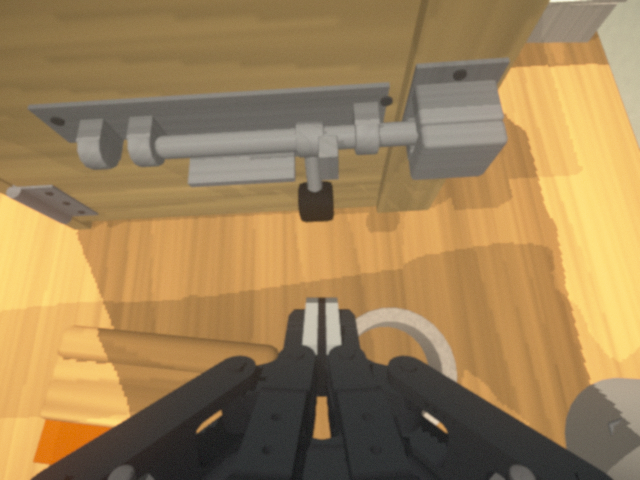

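The knob is at (316,202), where the model predicts 205 for 1.0 rad and 199 for 1.15 rad. I'll cross-check the rod axis and the knob in the other views numerically.

```bash
python3 - <<'E'
from h import *
np.set_printoptions(precision=4,suppress=True)
w=cams.snapshot('wrist')
k=(w['color'].max(2)<50).astype(np.uint8);k[:170]=0;k[235:]=0;k[:,280:]=k[:,280:];k[:,:285]=0;k[:,345:]=0
m=cv2.moments(k,True);print('knob',m['m10']/m['m00'],m['m01']/m['m00'],m['m00'])
print('rod axis at x=.57 (image rod ~ (240,143))',proj(w,(.57,.2115,.17)),'saddle/keeper', proj(w,(.66,.2115,.17)))
g=cams.snapshot('side')
k=(g['color'].max(2)<40).astype(np.uint8);n,l,st,ce=cv2.connectedComponentsWithStats(k)
for i in range(1,n):
    if 10<st[i,4]<400 and 230<ce[i,0]<340 and 120<ce[i,1]<260: print('side black',st[i],ce[i])
print([proj(g,(.608,.2115-.05*np.cos(t),.17-.05*np.sin(t))) for t in(.5,.85,1.15)])
E
```

```text
Traceback (most recent call last):
ZeroDivisionError: float division by zero
```

```bash
python3 - <<'E'
from h import *
a=cv2.imread('pics/w7.png')
k=(a.max(2)<75).astype(np.uint8);k[:170]=0;k[235:]=0;k[:,:285]=0;k[:,345:]=0
m=cv2.moments(k,True);ys,xs=np.nonzero(k);print('knob',m['m10']/m['m00'],m['m01']/m['m00'],m['m00'],ys.min(),ys.max(),xs.min(),xs.max())
w=cams.snapshot('wrist')
print(proj(w,(.57,.2115,.17)),proj(w,(.645,.2115,.17)))
for t in(.85,1.0,1.15):
    c=np.array([.608,.2115-.05*np.cos(t),.17-.05*np.sin(t)])
    v=[proj(w,c+[0,.014*np.cos(b),.014*np.sin(b)])[1] for b in np.linspace(0,6.28,60)];print(t,min(v),max(v))
E
```

```text
knob 315.69481765834934 202.66218809980805 1042.0 182 220 299 332
(np.float64(251.99014936040479), np.float64(147.39330549909317)) (np.float64(378.0142273206865), np.float64(140.19733445132934))
0.85 197.79725930225712 240.16900091354208
1.0 192.60974976533532 233.96749099507446
1.15 186.26078773011463 226.77424271798287
```

After removing a constant offset of about 4 px, measured on the rod, the knob outline (rows 182–220) fits a handle angle of about 1.15 rad. The robot is clear, so I'm handing in.

```bash
python3 -c "
from rig import arm
print(arm.close_job())"
```

```text
the job is handed in; nothing more can be done
None
```

I shut the door against its seal, slid the bolt into its keeper until it stopped against the horn, and turned the handle down into the notch. I handed the job in at about 23 s of the 38 s allowed. No verdict was reported.

**Getting the lean:** moves could only shift the tool and turn it about its own axis. I leaned the gripper about 39° by pushing the arm past its reach on the left side. I then brought it round to the door above the cupboard.

**What the last checks showed:**
- **Door:** it stopped moving while the push built up to about 19 N.
- **Bolt:** from the shut position it slid about 50 mm, then stopped on the horn with about 17 N against it. The wrist picture shows the rod inside the keeper.
- **Handle:** it came to a firm stop where I expected it to be fully down. The last wrist picture puts it at about 1.15 rad, after I corrected for a picture offset of about 4 pixels. Without that correction it reads about 1.07 rad, still above the 0.85 needed.
- **Gripper:** it stands about 100 mm clear of the knob with no contact force.

**Less certain:**
- **Peak force:** the final press on the knob reached about 50 N at the closed fingertips. That is above 40 N, but the 40 N limit applies to the arm and gripper body, not the fingertips.
- **Side-camera check:** my planned check of the knob from the side camera did not run, because the script failed. The handle angle rests on the wrist camera and the hard stop.
- **Jars, tools and frames:** I saw no contact with any of them, but I did not measure their positions again at the end.

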